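# Latch the pull hook onto the basket slide and draw the basket forward

## Robot

A 6-joint arm with a two-finger parallel gripper is mounted at the origin on the work surface. World frame = base frame: x ahead of the robot, y to its left, z up, the work surface at z = 0. Lengths are in m, angles in rad, forces in N, time in s.
With the tool pointing down it reaches from about 0.425 to 0.95 m from the base axis. Payload 3.5 kg.
Tool frame: the origin (TCP) lies between the finger pads; the fingertips stand 25 mm ahead of it and the grasp point (between the pads) lies 6 mm ahead of it (ctrl.finger_overhang is the distance from the TCP to the fingertips, in m); x points along the fingers, y is the direction in which the jaws open and shut, and the axes are right-handed (so a half turn about x gives the same grasp; the last joint's range is limited). The gripper opens to 85 mm and grips with 20 to 120 N. Pads are 22 mm wide; open, the fingers measure 114 mm over their backs; the gripper's body (76 mm by 85 mm) begins 54 mm behind the grasp point. The pads swing forward as they close: fully open they stand 13 mm farther back than shut.
Start: joints at [-1.417, 0.286, 1.577, -0, 1.279, -0.15], TCP at [0.202, -0.644, 0.221] pointing down, gripper open.
Joint ranges: [-2.77, 2.77], [-0.9, 2.22], [0.21, 2.48], [-1.53, 4.67], [0.24, 2.81], [-2.84, 2.84]. Speed limits (rad/s): [2.79, 2.79, 3.14, 3.14, 3.14, 3.14].

## Interface

Orientations are given as a unit quaternion [x, y, z, w].
In Python, from plant import ctrl gives the robot as it stands.
- The arm moves only by the tool play_rows, never from a script. Its argument "targets" is a list of rows, each an object with "delta_pos": the shift along the world's x, y, z normalised to -1 to 1, where 1 is 1000 mm, a list of three; "delta_rot": the turn, a rotation vector about the world's x, y, z normalised to -1 to 1, where 1 is pi rad, a list of three; "claw": the finger opening in mm, from 0 to 85.4. In form: [{"delta_pos": [tx, ty, tz], "delta_rot": [wx, wy, wz], "claw": claw}, ...]. A call has 1 to 20 rows; each row is the pose to reach, as a shift and turn from the pose measured when the call began, turning the shorter way round; what a row does not reach only later rows make up. A row lasts 1/12 s, in which the tool goes at most 41.7 mm and 7.16 degrees, less where a joint would pass 70% of its speed; a pose out of reach is approached as far as the arm can. A call with a number of a shift or a turn outside -1 to 1 is refused whole. A call with a gripper value outside its range is refused whole. The fingers move at their own pace and stop on an object; "newtons" is the grip in N (left out, the last holds). Time passes only in rows, so rows that repeat a pose let the fingers close. It gives the time, the measured TCP pose, the force and the opening at its end, in the units of the state.
- ctrl.get_state(): the state, without advancing time (a new reading comes with each control period).
- ctrl.read_camera(name): name is "side" or "top"; returns the picture (400x640x3 uint8, blue, green, red); there is no depth.
- ctrl.calibration(name): a dict with "fx", "fy", "cx", "cy" (pixels), "camera_from_world" (4x4, takes a point from world to camera coordinates). Camera axes: x right, y down, z forward; pixel columns grow to the right and rows downward; lengths in m; the calibration is good to about 2 mm. A picture is of the moment at which its call begins. calibration takes no time and is no camera call.
- ctrl.sign_off(): hands the job in, once; it reports no verdict.
The state is a dict: "time": time; "qpos": joint angles; "dq": joint speeds; "joint_efforts": joint torques, N m; "eef_pos": TCP position; "tcp_rot": TCP orientation; "contact_force": force on the tool from outside, world axes, zero at the start; "wrist_torque": the same for the moment, N m; "opening": opening from 0.0 (shut) to 1.0 (fully open).
Only numpy, scipy, OpenCV 4.12 (cv2) and the standard library are available. Lean on these libraries where they do the work, as an engineer would, in place of code of your own. Each camera call takes 0.05 s, during which the arm holds its last target. There are 200 camera calls.

## Task

Take the pull hook by its orange handle and push its mouth onto the tow pin of the blue basket's slide, gently but firmly, until the red sprung latch snaps shut behind the pin. Then draw the basket with the hook all the way to its front stops and let go of the hook, leaving it latched on the pin and standing on the table. Move the basket only with the hook, never ram or yank it, and leave the tin, the clear pack and the carton alone.

Things in the scene. Friction and masses are not known exactly. Their poses are not given: they have to be found in the camera images.
- hook_grip (a point): Centre of the pull hook's upright orange handle: block 34 mm long (hook x), 24 mm wide (hook y), 35 to 101 mm above the table when the hook stands there; this point is 72 mm up on its axis. Grip it from above across the 24 mm. x = the way the mouth points, z up. The loose hook (0.3 to 0.5 kg) stands level on a black skid 50 mm wide, from 52 mm behind the handle's axis to 44 mm ahead.
- hook_seat (a point): Where the tow pin's axis lies in the hook when fully home at the back of the throat: 75 mm ahead of the handle's axis, 30 mm above the skid's underside, axes as hook_grip. Steel jaws at 22 to 36 mm height; throat 14 mm wide, mouth flared to 29 mm at the jaw tips, 51 mm ahead of this point. Once latched and drawn back, the pin has up to 19 mm of play before it bears on the shut latch, which holds it.
- latch_tip (a point): Tip of the red sprung latch, hinged on the hook's left (+y) jaw 29 mm ahead of hook_seat. Shut (its spring holds it so) it bars the throat and the tip lies 19 mm ahead of hook_seat and 6.5 mm to its right; swung fully in, 9.5 mm ahead, 10 mm left. A pin pushed in from the front swings it inwards (up to about 9 N); it flips shut behind the pin when the pin's axis is about 4 mm from hook_seat.
- tow_pin (a point): Centre of the upright steel tow pin's shaft, 30 mm above the table: 10 mm diameter, bare from 18 to 56 mm up, under a brass mushroom head 26 mm across (to 64 mm), so a hook goes on only from the front. It stands on a flat tongue 30 mm wide (top at 18 mm) that ends 15 mm in front of the pin. x = along the slide, away from the front stops: the way the hook is pushed on; z up. Carriage plate 60 mm behind it.
- carriage: Carriage with pin and blue basket (215 x 270 mm, top 87 mm up); origin on the table under the pin, axes as tow_pin. It slides on x only, 2 N friction, and stays put. It starts some unknown way (up to 65 mm) short of its rear stops: pushed, it gives way until it meets them. Springy stops, 8 N/mm. Contact over 20 N is ramming: at the stops push under 15 N, pull under 10 N (the pin wedges).
- front_stop (a point): Point fixed to the track, 30 mm above the table, where the pin's axis stands when the carriage is at its front stops: on the pin's line of travel, 65 to 125 mm in front of its start; axes as tow_pin. Track: two aluminium rails 14 mm high, 130 mm apart inside, bare table between; black rubber front stops 30 mm high on them, 75 mm either side of the line, 47 to 59 mm behind this point (+x).
- tin_c (a point): Centre of a steel tin, 66 mm in diameter, 75 mm tall, standing loose on the table: a bystander.
- clear_pack_c (a point): Centre of a whitish clear plastic pack with a blue band, 70 x 150 x 35 mm, loose on the table: a bystander.
- carton_c (a point): Centre of a small brown carton, 100 x 140 x 60 mm, loose on the table: a bystander.
Mind the look-alikes: they are no part of the job. Leave any purple look-alike of the part that bears hook_grip alone.

How it is judged:
By the outcome, as a careful person would: the job done as asked, in the order asked, and still so for the second after the job is handed in, with the robot touching nothing.
It also fails if it takes over 54 s, if anything falls off the work surface, if the arm or the gripper's body presses on something with over 40 N, if the wrist force passes 120 N, or if a joint passes its speed limit or range.

## Working session

There is one attempt and no reset: what is moved stays moved. The work goes in short steps, Python scripts to look and compute and a tool call to move; the robot and the scene stay as the last step left them, time stands still between calls to the robot, and variables do not carry over. Pictures are saved under pics/ and viewed, about 8 in all and at most 12, crops included, and the job is handed in when it is done.

Besides the shell and the picture viewer there is one more tool, called after "Emit:" as name(argument=value, ...), one argument or row to a line, values as JSON. play_rows: Moves the arm, as the interface text tells. Its arguments: {"type":"object","properties":{"targets":{"type":"array"},"newtons":{"type":"number"}},"required":["targets"]}

```bash
mkdir -p pics; ls; cat > h.py <<'E'
import sys; sys.path.insert(0,'.')
import numpy as np, cv2
from plant import ctrl
def ray(name,u,v):
    c=ctrl.calibration(name);M=np.array(c["camera_from_world"]);R=M[:3,:3];t=M[:3,3]
    d=R.T@np.array([(u-c["cx"])/c["fx"],(v-c["cy"])/c["fy"],1]);return -R.T@t,d/np.linalg.norm(d)
def onz(name,u,v,z):
    o,d=ray(name,u,v);return o+d*(z-o[2])/d[2]
def proj(name,p):
    c=ctrl.calibration(name);M=np.array(c["camera_from_world"]);q=M[:3,:3]@np.array(p)+M[:3,3]
    return np.array([c["fx"]*q[0]/q[2]+c["cx"],c["fy"]*q[1]/q[2]+c["cy"]])
def two(a,b):
    (o1,d1),(o2,d2)=ray("top",*a),ray("side",*b)
    s=np.linalg.lstsq(np.c_[d1,-d2],o2-o1,rcond=None)[0]
    p,q=o1+s[0]*d1,o2+s[1]*d2;return (p+q)/2,np.linalg.norm(p-q)
E
python3 - <<'E'
from h import *
for n in("top","side"):
    im=ctrl.read_camera(n);cv2.imwrite(f"pics/{n}0.png",im)
    c=ctrl.calibration(n);print(n,c["fx"],ray(n,320,200))
print(ctrl.get_state())
E
```

```text
pics
top 448.96192267508854 (array([ 0.18961479, -0.01933592,  1.54026579]), array([ 0.17299758, -0.00112194, -0.98492161]))
side 498.4054576224591 (array([-0.10675464,  1.0565072 ,  0.86213715]), array([ 0.3756026 , -0.75040063, -0.54389483]))
{'time': 0.1, 'qpos': array([-1.41700958e+00,  2.87090011e-01,  1.57803974e+00,  2.64666833e-05,
        1.27863251e+00, -1.49997059e-01]), 'dq': array([-0.00020817, -0.00207209, -0.00312511,  0.00025124,  0.00017033,
       -0.00130709]), 'joint_efforts': array([ 1.34499423e-03, -4.07292831e+01, -2.93698275e+01, -1.37451711e-04,
        3.41674684e-03, -5.71586469e-06]), 'eef_pos': array([ 0.20185405, -0.64345458,  0.21937197]), 'tcp_rot': array([ 0.69897307,  0.10775564, -0.69895806,  0.10622146]), 'contact_force': array([-0.2281762 , -0.26889602, -0.21245583]), 'wrist_torque': array([-0.02900488,  0.00889791, -0.02942329]), 'opening': 0.9984422539735209}
```

View pics/top0.png

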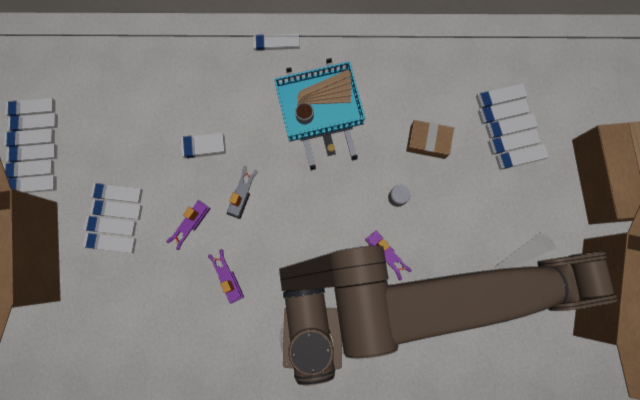

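View pics/side0.png

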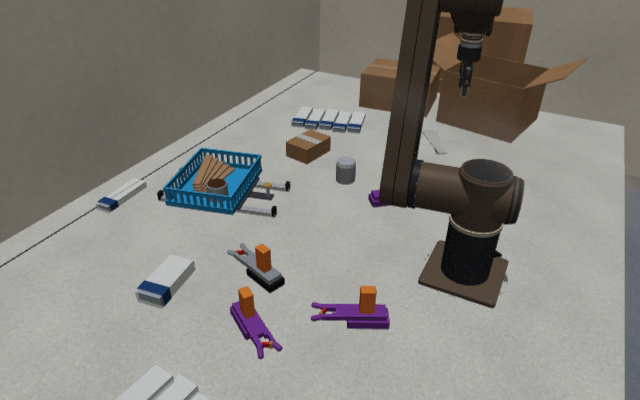

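Candidates with an orange handle, in the top picture: the grey hook (236,199), and purple look-alikes at (190,213), (226,287) and (384,244). I choose the grey one on its black skid. The pin's brass head is at top (331,148), side (267,186).

```bash
python3 - <<'E'
from h import *
t=cv2.imread("pics/top0.png");s=cv2.imread("pics/side0.png")
def blobs(im,lo,hi,box,mn=4):
    x0,y0,x1,y1=box;h=cv2.cvtColor(im,cv2.COLOR_BGR2HSV)[y0:y1,x0:x1]
    m=cv2.inRange(h,lo,hi);n,l,st,c=cv2.connectedComponentsWithStats(m)
    return [(st[i].tolist(),(c[i]+[x0,y0]).round(1).tolist()) for i in range(1,n) if st[i][4]>=mn]
O=((5,150,120),(20,255,255))
print("orange",blobs(t,*O,(215,150,270,225)),blobs(s,*O,(225,235,300,295)))
B=((15,100,90),(30,255,255))
print("brass",blobs(t,*B,(315,130,345,160)),blobs(s,*B,(250,175,285,200)))
Rr=((0,150,100),(4,255,255))
print("red",blobs(t,*Rr,(215,150,270,225),1),blobs(s,*Rr,(225,235,300,295),1))
a=cv2.resize(t[120:230,210:370],None,fx=5,fy=5,interpolation=cv2.INTER_CUBIC)
cv2.imwrite("pics/c1.png",a)
b=cv2.resize(s[140:300,150:310],None,fx=3.7,fy=3.7,interpolation=cv2.INTER_CUBIC);cv2.imwrite("pics/c2.png",b)
E
```

```text
orange [([15, 44, 9, 10, 58], [233.9, 198.3])] [([30, 9, 15, 10, 81], [262.4, 248.7]), ([14, 52, 14, 8, 81], [245.0, 291.0])]
brass [([12, 14, 7, 7, 38], [330.4, 147.2])] [([14, 8, 8, 5, 29], [267.2, 184.6])]
red [] [([13, 15, 6, 2, 8], [240.8, 250.8])]
```

View pics/c1.png

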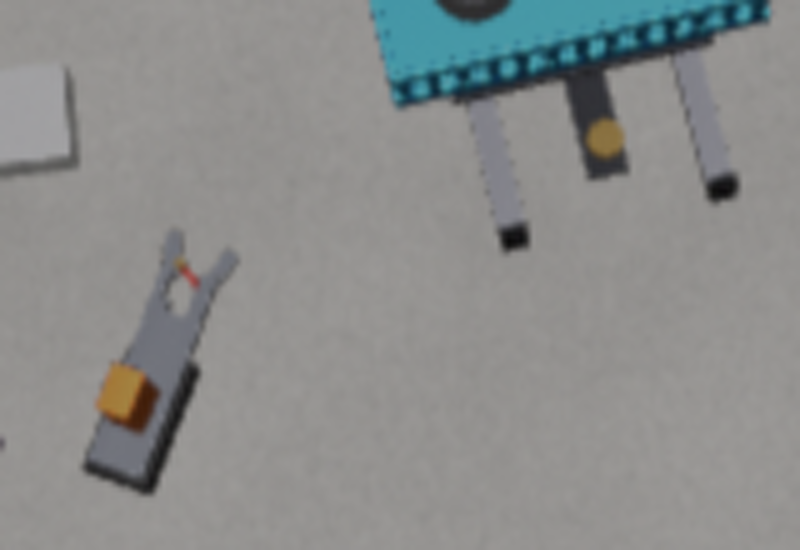

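View pics/c2.png

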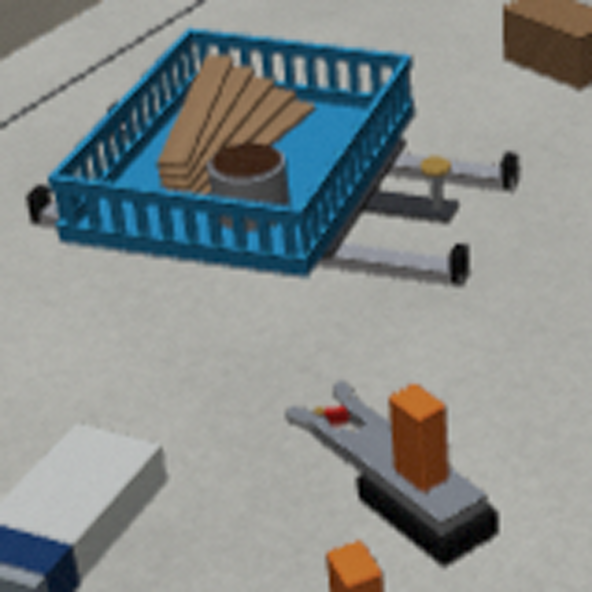

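The crops confirm the grey hook: red latch, grey jaws, black skid, with the handle top at crop (126,391). The pin head is at crop (605,138) and the front stops at (513,236) and (721,186).

```bash
python3 - <<'E'
from h import *
P=lambda u,v,z:onz("top",210+u/5-.4,120+v/5-.4,z)[:2]
Q=lambda u,v,z:onz("side",150+u/3.7-.4,140+v/3.7-.4,z)[:2]
h=P(126,391,.101);hs=Q(417,402,.101);print("handle",h,hs)
tl,tr=P(175,235,.036),P(233,255,.036);mid=(tl+tr)/2
rl,rr=P(86,468,.036),P(152,490,.036);r=(rl+rr)/2
tls,trs=Q(297,414,.036),Q(343,388,.036)
print("tips",tl,tr,tls,trs,"rear",r)
for a,b in((mid,h),(mid,r),((tls+trs)/2,hs)):
  d=a-b;print("yaw",np.degrees(np.arctan2(d[1],d[0])),np.linalg.norm(d))
p=P(605,138,.064);ps=Q(435,165,.064);print("pin",p,ps)
s1,s2=P(513,231,.030),P(721,182,.030);print("stops",s1,s2,np.linalg.norm(s1-s2))
d=s1-s2;print("yaw",np.degrees(np.arctan2(-d[0],d[1])))
# rails edges & rear stops
t=cv2.imread("pics/top0.png");g=cv2.cvtColor(t,cv2.COLOR_BGR2HSV)
for nm,lo,hi,bx in(("cyan",(85,150,100),(105,255,255),(260,50,380,150)),):
  x0,y0,x1,y1=bx;m=cv2.inRange(g[y0:y1,x0:x1],lo,hi);n=cv2.findNonZero(m);rc=cv2.minAreaRect(n);b=cv2.boxPoints(rc)+[x0,y0]
  w=np.array([onz("top",u,v,.087)[:2] for u,v in b]);print(w)
  for i in range(4):
    e=w[(i+1)%4]-w[i];print(np.degrees(np.arctan2(e[1],e[0])),np.linalg.norm(e))
for u,v in((289,70),(329,61)):print("rear",onz("top",u,v,.03)[:2])
print(P(470,105,.014),P(505,228,.014),P(672,55,.014),P(710,180,.014))
E
```

```text
handle [0.44593583 0.25746159] [0.444516   0.26556314]
tips [0.5675571  0.24113129] [0.55384578 0.20037699] [0.55919238 0.2494127 ] [0.54745655 0.20941984] rear [0.39683543 0.27189406]
yaw -17.736727483077857 0.12049308237237749
yaw -17.332295444952052 0.17166059440453296
yaw -18.376821887837874 0.11465547594378303
pin [ 0.63216546 -0.05480386] [ 0.62914169 -0.04749203]
stops [0.57478404 0.00749569] [ 0.61157427 -0.13638844] 0.14851318110060827
yaw 14.34285217035722
[[ 0.86740948  0.14265277]
 [ 0.93910137 -0.11595057]
 [ 0.71556248 -0.1681427 ]
 [ 0.64682364  0.08391298]]
-74.5051789363339 0.2683568766750191
-166.85794338000446 0.22955098093059037
105.25435243299235 0.2612605899481436
14.911261408866986 0.22827281292335863
rear [0.92981074 0.09693191]
rear [ 0.96588085 -0.04706122]
[0.67029685 0.03967725] [0.58095927 0.0134172 ] [ 0.70879827 -0.10298545] [ 0.61740527 -0.12992071]
```

```bash
cat >> h.py <<'E'
from scipy.spatial.transform import Rotation as Ro
def rot(yaw_deg,flip=0):
    """rotvec/pi from current pose to tool down, tool y along hook y (or opposite) for hook yaw"""
    R=Ro.from_quat(ctrl.get_state()["tcp_rot"]);a=np.radians(yaw_deg);s=-1 if flip else 1
    y=s*np.array([-np.sin(a),np.cos(a),0]);x=np.array([0,0,-1.]);T=Ro.from_matrix(np.c_[x,y,np.cross(x,y)])
    return (T*R.inv()).as_rotvec()/np.pi
E
python3 - <<'E'
from h import *
s=ctrl.get_state();print(Ro.from_quat(s["tcp_rot"]).as_matrix().round(3))
print(rot(-17.5),rot(-17.5,1))
p=np.array([.446,.258,.17]);print(p-s["eef_pos"],np.array([.55,-.35,.22])-s["eef_pos"],np.array([.55,0,.2])-s["eef_pos"])
for a,b in(((233.9,198.3),(262.4,248.7)),((235,198),(262.4,248.6)),((330.5,147.2),(267.2,184.4))):print(two(a,b))
E
```

```text
[[-0.     0.299 -0.954]
 [ 0.002 -0.954 -0.299]
 [-1.    -0.002 -0.   ]]
[-1.48308397e-04 -9.04625242e-04  8.06082419e-01] [-6.92211427e-04  1.13484305e-04 -1.93917100e-01]
[ 0.24414595  0.90145458 -0.04937197] [0.34814595 0.29345458 0.00062803] [ 0.34814595  0.64345458 -0.01937197]
(array([0.44595479, 0.26169021, 0.096073  ]), np.float64(0.0018196015384128828))
(array([0.44769609, 0.25871736, 0.09356717]), np.float64(0.0023536507678941173))
(array([ 0.63387487, -0.05462363,  0.05811938]), np.float64(0.00010373783050816846))
```

Emit:
play_rows(
  targets=[
    {"delta_pos":[0.35,0.29,0],"delta_rot":[0,0,0.806],"claw":85},
    {"delta_pos":[0.35,0.29,0],"delta_rot":[0,0,0.806],"claw":85},
    {"delta_pos":[0.35,0.29,0],"delta_rot":[0,0,0.806],"claw":85},
    {"delta_pos":[0.35,0.29,0],"delta_rot":[0,0,0.806],"claw":85},
    {"delta_pos":[0.35,0.29,0],"delta_rot":[0,0,0.806],"claw":85},
    {"delta_pos":[0.35,0.29,0],"delta_rot":[0,0,0.806],"claw":85},
    {"delta_pos":[0.35,0.29,0],"delta_rot":[0,0,0.806],"claw":85},
    {"delta_pos":[0.35,0.29,0],"delta_rot":[0,0,0.806],"claw":85},
    {"delta_pos":[0.35,0.29,0],"delta_rot":[0,0,0.806],"claw":85},
    {"delta_pos":[0.35,0.29,0],"delta_rot":[0,0,0.806],"claw":85},
    {"delta_pos":[0.35,0.64,0],"delta_rot":[0,0,0.806],"claw":85},
    {"delta_pos":[0.35,0.64,0],"delta_rot":[0,0,0.806],"claw":85},
    {"delta_pos":[0.35,0.64,0],"delta_rot":[0,0,0.806],"claw":85},
    {"delta_pos":[0.35,0.64,0],"delta_rot":[0,0,0.806],"claw":85},
    {"delta_pos":[0.35,0.64,0],"delta_rot":[0,0,0.806],"claw":85},
    {"delta_pos":[0.35,0.64,0],"delta_rot":[0,0,0.806],"claw":85},
    {"delta_pos":[0.35,0.64,0],"delta_rot":[0,0,0.806],"claw":85},
    {"delta_pos":[0.35,0.64,0],"delta_rot":[0,0,0.806],"claw":85},
    {"delta_pos":[0.35,0.64,0],"delta_rot":[0,0,0.806],"claw":85},
  ],
)

```text
time: 1.68
eef_pos: [0.5512, -0.0019, 0.219]
tcp_rot: [0.159, 0.689, -0.161, 0.688]
contact_force: [1.2, 0.2, 0.0]
opening: 0.998
```

```bash
python3 - <<'E'
from h import *
s=ctrl.get_state();print(s["time"],s["eef_pos"],s["qpos"],rot(-17.5),np.array([.446,.260,.16])-s["eef_pos"])
E
```

```text
1.6833 [ 0.55123864 -0.00191391  0.21897162] [-0.18662545  0.01607521  1.88335441 -0.00203767  1.24336607 -1.2999396 ] [ 0.00056855 -0.0004488   0.04818989] [-0.10523864  0.26191391 -0.05897162]
```

Emit:
play_rows(
  targets=[
    {"delta_pos":[-0.105,0.262,-0.059],"delta_rot":[0,0,0.048],"claw":85},
    {"delta_pos":[-0.105,0.262,-0.059],"delta_rot":[0,0,0.048],"claw":85},
    {"delta_pos":[-0.105,0.262,-0.059],"delta_rot":[0,0,0.048],"claw":85},
    {"delta_pos":[-0.105,0.262,-0.059],"delta_rot":[0,0,0.048],"claw":85},
    {"delta_pos":[-0.105,0.262,-0.059],"delta_rot":[0,0,0.048],"claw":85},
    {"delta_pos":[-0.105,0.262,-0.059],"delta_rot":[0,0,0.048],"claw":85},
    {"delta_pos":[-0.105,0.262,-0.059],"delta_rot":[0,0,0.048],"claw":85},
    {"delta_pos":[-0.105,0.262,-0.059],"delta_rot":[0,0,0.048],"claw":85},
    {"delta_pos":[-0.105,0.262,-0.059],"delta_rot":[0,0,0.048],"claw":85},
    {"delta_pos":[-0.105,0.262,-0.059],"delta_rot":[0,0,0.048],"claw":85},
  ],
)

```text
time: 2.52
eef_pos: [0.446, 0.2601, 0.1597]
tcp_rot: [0.106, 0.699, -0.108, 0.698]
contact_force: [1.0, 0.2, -0.4]
opening: 1.001
```

```bash
python3 - <<'E'
from h import *
s=ctrl.get_state();print(s["time"],s["eef_pos"],s["qpos"],rot(-17.5))
a=ctrl.read_camera("side");b=ctrl.read_camera("top")
print(proj("side",s["eef_pos"]),proj("top",s["eef_pos"]))
A=cv2.resize(a[160:310,180:330],None,fx=3.6,fy=3.6,interpolation=cv2.INTER_CUBIC)
B=cv2.resize(b[130:280,160:310],None,fx=3.6,fy=3.6,interpolation=cv2.INTER_CUBIC)
# mark the expected TCP
cv2.imwrite("pics/d1.png",A)
E
```

```text
2.5167 [0.44602321 0.26006115 0.15972612] [ 3.32116739e-01 -3.57185974e-03  2.01649816e+00 -2.01322976e-03
  1.13102037e+00 -9.32819097e-01] [ 0.00079228 -0.00051923 -0.00013731]
[261.76866785 227.42861534] [230.54859558 194.43589923]
```

View pics/d1.png

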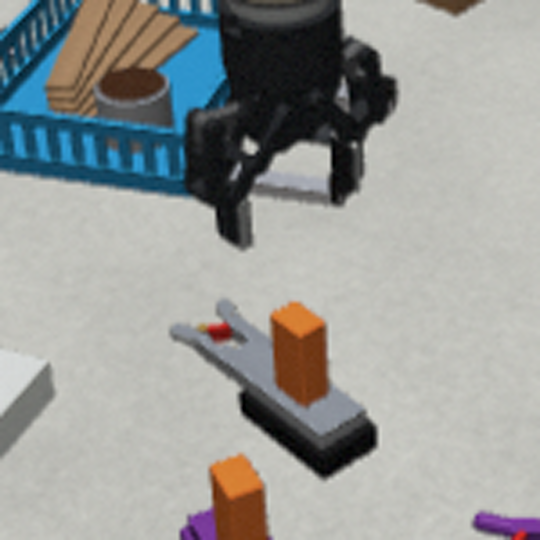

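```bash
python3 - <<'E'
from h import *
s=ctrl.get_state();R=Ro.from_quat(s["tcp_rot"]).as_matrix();p=s["eef_pos"]
out=[]
for n,x0,y0 in(("side",180,160),("top",160,130)):
    im=ctrl.read_camera(n);A=cv2.resize(im[y0:y0+150,x0:x0+150],None,fx=2.6,fy=2.6,interpolation=cv2.INTER_CUBIC)
    for k,(dy,c) in enumerate(((-.0427,(0,255,0)),(0,(255,0,255)),(.0427,(0,255,0)))):
        q=proj(n,p+R@[.012,dy,0]);cv2.circle(A,tuple(int(v) for v in (q-[x0,y0])*2.6),3,c,-1)
    q=proj(n,[.446,.26,.101]);cv2.circle(A,tuple(int(v) for v in (q-[x0,y0])*2.6),2,(255,0,0),-1)
    out.append(A)
cv2.imwrite("pics/d2.png",np.hstack(out));print(ctrl.finger_overhang)
E
```

```text
0.025
```

View pics/d2.png

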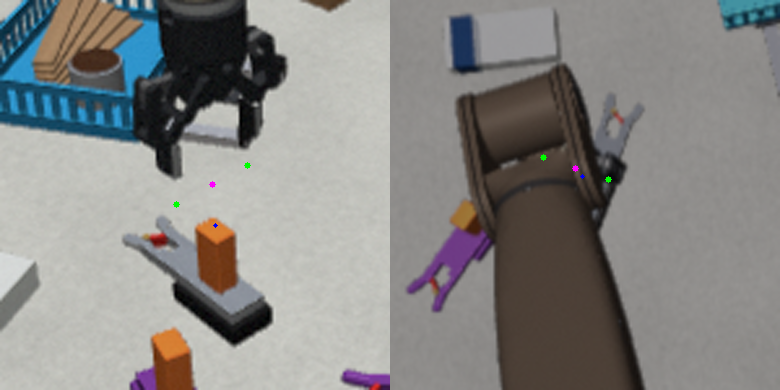

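Emit:
play_rows(
  targets=[
    {"delta_pos":[0,0,0],"delta_rot":[0,0,0],"claw":0},
    {"delta_pos":[0,0,0],"delta_rot":[0,0,0],"claw":0},
    {"delta_pos":[0,0,0],"delta_rot":[0,0,0],"claw":0},
    {"delta_pos":[0,0,0],"delta_rot":[0,0,0],"claw":0},
    {"delta_pos":[0,0,0],"delta_rot":[0,0,0],"claw":0},
    {"delta_pos":[0,0,0],"delta_rot":[0,0,0],"claw":0},
    {"delta_pos":[0,0,0],"delta_rot":[0,0,0],"claw":0},
    {"delta_pos":[0,0,0],"delta_rot":[0,0,0],"claw":0},
  ],
  newtons=30,
)

```text
time: 3.38
eef_pos: [0.4471, 0.2591, 0.1603]
tcp_rot: [0.108, 0.699, -0.109, 0.699]
contact_force: [-0.3, 0.0, 0.5]
opening: -0.001
```

```bash
python3 - <<'E'
from h import *
s=ctrl.get_state();R=Ro.from_quat(s["tcp_rot"]).as_matrix();p=s["eef_pos"]
out=[]
for n,x0,y0 in(("side",215,180),("top",190,140)):
    im=ctrl.read_camera(n);cv2.imwrite(f"pics/e_{n}.png",im);A=cv2.resize(im[y0:y0+100,x0:x0+100],None,fx=4,fy=4,interpolation=cv2.INTER_CUBIC)
    q=proj(n,p+R@[.025,0,0]);print(n,q);cv2.circle(A,tuple(int(v) for v in (q-[x0,y0]+.4)*4),3,(0,255,0),-1)
    out.append(A)
cv2.imwrite("pics/d3.png",np.hstack(out));print(s["opening"],p)
E
```

```text
side [262.16740066 235.27003139]
top [232.36468867 195.54367164]
-0.00095071375834968 [0.44705514 0.25905594 0.16030571]
```

View pics/d3.png

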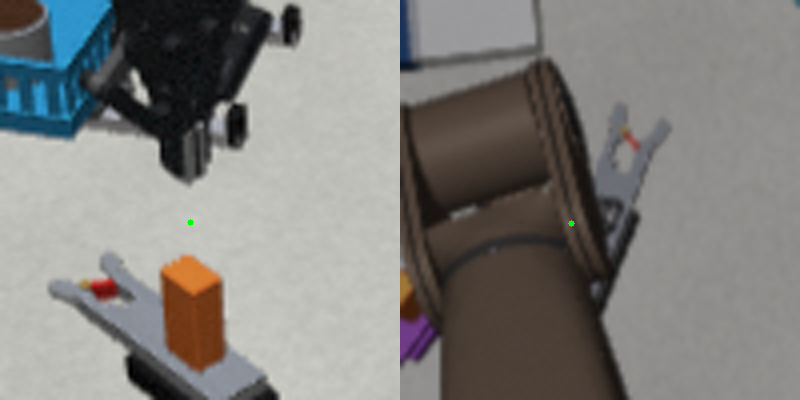

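```bash
python3 - <<'E'
from h import *
for z in(.219,.207,.23,.25): print(z,proj("side",[.2019,-.6435,z]),proj("top",[.2019,-.6435,z]))
s=cv2.imread("pics/side0.png");t=cv2.imread("pics/top0.png")
A=cv2.resize(s[20:120,420:520],None,fx=4,fy=4,interpolation=cv2.INTER_CUBIC)
e=cv2.imread("pics/e_side.png");g=e[180:240,245:280]
B=cv2.resize(t[230:330,545:640],None,fx=4,fy=4,interpolation=cv2.INTER_CUBIC)[:400]
for n,I,x0,y0 in(("side",A,420,20),("top",B,545,230)):
    q=proj(n,[.2019,-.6435,.207]);cv2.circle(I,tuple(int(v) for v in (q-[x0,y0]+.4)*4),3,(0,255,0),-1)
cv2.imwrite("pics/d4.png",np.hstack([A,B]))
E
```

```text
0.219 [460.68428156  98.17967007] [535.91307715 278.29138066]
0.207 [460.11037166 101.44128466] [533.94017849 278.29746172]
0.23 [461.21419361  95.16810179] [537.75357151 278.2857077 ]
0.25 [462.18717927  89.63848082] [541.18098885 278.27514338]
```

View pics/d4.png

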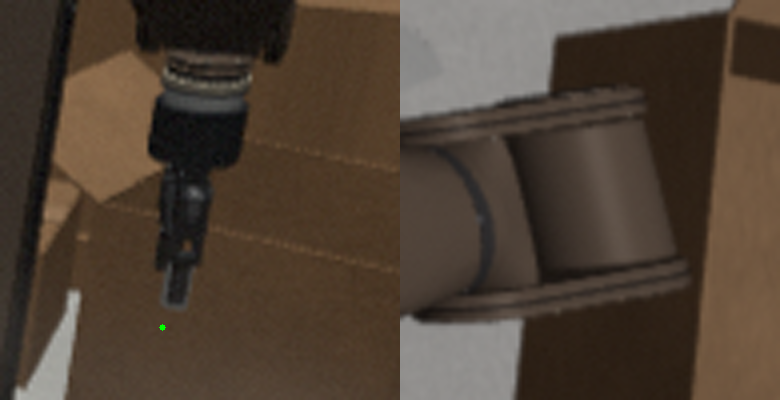

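```bash
python3 - <<'E'
from h import *
s=ctrl.get_state();R=Ro.from_quat(s["tcp_rot"]).as_matrix();p=s["eef_pos"];print(R.round(2).tolist())
for x in(0,-.03,-.048,-.08):
  for y in(-.0425,.0425):
    print(x,y,[proj("top",p+R@[x,y,z]).round(1).tolist() for z in(-.038,0,.038)])
im=cv2.imread("pics/e_top.png");a=cv2.imread("pics/top0.png")
d=np.abs(im.astype(int)-a).sum(2)
for v in range(186,216,2):
  r=d[v,225:262];print(v,225+np.where(r>40)[0].max() if (r>40).any() else None, end=' ')
E
```

```text
[[-0.0, 0.3, 0.95], [-0.0, 0.95, -0.3], [-1.0, -0.0, -0.0]]
0 -0.0425 [[239.3, 209.7], [243.5, 198.3], [247.7, 187.0]]
0 0.0425 [[213.9, 201.2], [218.2, 189.9], [222.5, 178.7]]
-0.03 -0.0425 [[237.6, 208.2], [241.9, 196.6], [246.1, 185.0]]
-0.03 0.0425 [[211.7, 199.5], [216.1, 188.0], [220.4, 176.6]]
-0.048 -0.0425 [[236.5, 207.2], [240.9, 195.5], [245.2, 183.8]]
-0.048 0.0425 [[210.3, 198.5], [214.7, 186.8], [219.1, 175.2]]
-0.08 -0.0425 [[234.6, 205.5], [239.0, 193.5], [243.4, 181.6]]
-0.08 0.0425 [[207.7, 196.6], [212.3, 184.6], [216.8, 172.8]]
186 238 188 240 190 245 192 245 194 245 196 244 198 243 200 241 202 242 204 242 206 242 208 242 210 240 212 238 214 239
```

Emit:
play_rows(
  targets=[
    {"delta_pos":[0,0,0],"delta_rot":[0,0,0],"claw":85},
    {"delta_pos":[0,0,0],"delta_rot":[0,0,0],"claw":85},
    {"delta_pos":[0,0,0],"delta_rot":[0,0,0],"claw":85},
    {"delta_pos":[0,0,0],"delta_rot":[0,0,0],"claw":85},
    {"delta_pos":[0,0,0],"delta_rot":[0,0,0],"claw":85},
    {"delta_pos":[0,0,0],"delta_rot":[0,0,0],"claw":85},
    {"delta_pos":[0,0,-0.02],"delta_rot":[0,0,0],"claw":85},
    {"delta_pos":[0,0,-0.04],"delta_rot":[0,0,0],"claw":85},
    {"delta_pos":[0,0,-0.06],"delta_rot":[0,0,0],"claw":85},
    {"delta_pos":[0,0,-0.07],"delta_rot":[0,0,0],"claw":85},
    {"delta_pos":[0,0,-0.07],"delta_rot":[0,0,0],"claw":85},
    {"delta_pos":[0,0,-0.07],"delta_rot":[0,0,0],"claw":85},
  ],
)

```text
time: 4.48
eef_pos: [0.4469, 0.259, 0.0902]
tcp_rot: [0.108, 0.699, -0.109, 0.698]
contact_force: [-0.5, 0.2, 0.8]
opening: 0.995
```

```bash
python3 - <<'E'
from h import *
s=ctrl.get_state();R=Ro.from_quat(s["tcp_rot"]).as_matrix();p=s["eef_pos"];print(p,s["contact_force"])
im=ctrl.read_camera("side");cv2.imwrite("pics/f_side.png",im)
x0,y0=200,170;A=cv2.resize(im[y0:y0+120,x0:x0+120],None,fx=5,fy=5,interpolation=cv2.INTER_CUBIC)
for dy in(-.0427,0,.0427):
    q=proj("side",p+R@[.012,dy,0]);cv2.circle(A,tuple(int(v) for v in (q-[x0,y0]+.4)*5),3,(0,255,0),-1)
cv2.imwrite("pics/d5.png",A)
E
```

```text
[0.44693699 0.25902882 0.09018929] [-0.46794878  0.24484811  0.7988045 ]
```

View pics/d5.png

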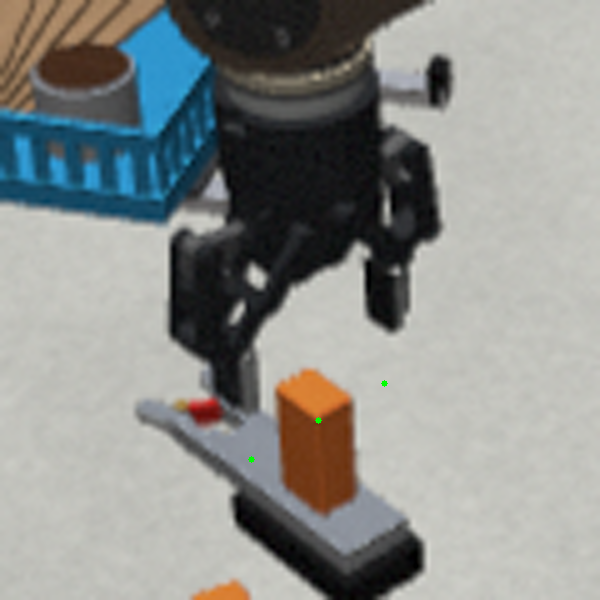

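Emit:
play_rows(
  targets=[
    {"delta_pos":[0,0,-0.009],"delta_rot":[0,0,0],"claw":85},
    {"delta_pos":[0,0,-0.018],"delta_rot":[0,0,0],"claw":85},
    {"delta_pos":[0,0,-0.026],"delta_rot":[0,0,0],"claw":85},
    {"delta_pos":[0,0,-0.026],"delta_rot":[0,0,0],"claw":85},
  ],
)

```text
time: 4.87
eef_pos: [0.4463, 0.2588, 0.0631]
tcp_rot: [0.107, 0.7, -0.11, 0.698]
contact_force: [-0.7, -0.1, -0.9]
opening: 0.998
```

```bash
python3 - <<'E'
from h import *
s=ctrl.get_state();R=Ro.from_quat(s["tcp_rot"]).as_matrix();p=s["eef_pos"];print(p,s["contact_force"])
im=ctrl.read_camera("side");cv2.imwrite("pics/g_side.png",im)
x0,y0=200,170;A=cv2.resize(im[y0:y0+120,x0:x0+120],None,fx=5,fy=5,interpolation=cv2.INTER_CUBIC)
for dy in(-.0427,0,.0427):
  for x,c in((.012,(0,255,0)),(-.018,(255,0,255))):
    q=proj("side",p+R@[x,dy,0]);cv2.circle(A,tuple(int(v) for v in (q-[x0,y0]+.4)*5),3,c,-1)
cv2.imwrite("pics/d6.png",A)
E
```

```text
[0.44626963 0.25877721 0.06309866] [-0.68135381 -0.11420409 -0.92057874]
```

View pics/d6.png

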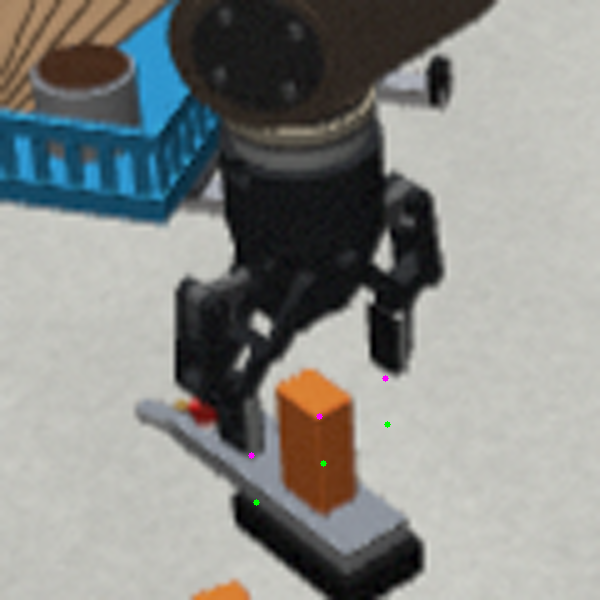

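```bash
python3 - <<'E'
from h import *
s=ctrl.get_state();R=Ro.from_quat(s["tcp_rot"]).as_matrix();p=s["eef_pos"]
im=ctrl.read_camera("top");a=cv2.imread("pics/top0.png");cv2.imwrite("pics/g_top.png",im)
d=np.abs(im.astype(int)-a).sum(2)
for v in range(178,226,3):
  r=d[v,225:285];print(v,225+np.where(r>50)[0].max() if (r>50).any() else None, end=' ')
for dz in(0,.03):
  print(dz,[proj("top",p+R@[x-dz,-.057,z]).round(1).tolist() for x in(.012,-.03) for z in(-.011,.011)])
print([proj("top",p+R@[.012,-.057,z]+[.021,-.042,0]).round(1).tolist() for z in(-.011,.011)])
E
```

```text
178 241 181 242 184 243 187 243 190 243 193 245 196 252 199 255 202 255 205 254 208 247 211 246 214 242 217 243 220 244 223 245 0 [[251.8, 208.5], [254.0, 202.4], [249.9, 206.5], [252.2, 200.2]]
0.03 [[250.4, 207.1], [252.7, 200.9], [248.4, 205.0], [250.8, 198.6]]
[[264.5, 202.5], [266.6, 196.4]]
```

Emit:
play_rows(
  targets=[
    {"delta_pos":[0,0,0],"delta_rot":[0,0,0],"claw":15},
    {"delta_pos":[0,0,0],"delta_rot":[0,0,0],"claw":15},
    {"delta_pos":[0,0,0],"delta_rot":[0,0,0],"claw":15},
    {"delta_pos":[0,0,0],"delta_rot":[0,0,0],"claw":15},
    {"delta_pos":[0,0,0],"delta_rot":[0,0,0],"claw":15},
    {"delta_pos":[0,0,0],"delta_rot":[0,0,0],"claw":15},
    {"delta_pos":[0,0,0],"delta_rot":[0,0,0],"claw":15},
    {"delta_pos":[0,0,0],"delta_rot":[0,0,0],"claw":15},
  ],
  newtons=40,
)

```text
time: 5.63
eef_pos: [0.4475, 0.2594, 0.0648]
tcp_rot: [0.108, 0.699, -0.109, 0.699]
contact_force: [0.1, 0.9, 0.7]
opening: 0.275
```

```bash
python3 - <<'E'
from h import *
s=ctrl.get_state();R=Ro.from_quat(s["tcp_rot"]).as_matrix();p=s["eef_pos"];print(s["opening"],p,s["contact_force"],s["wrist_torque"])
im=ctrl.read_camera("side");cv2.imwrite("pics/h_side.png",im)
x0,y0=200,170;A=cv2.resize(im[y0:y0+120,x0:x0+120],None,fx=5,fy=5,interpolation=cv2.INTER_CUBIC)
cv2.imwrite("pics/d7.png",A)
E
```

```text
0.27464280889152093 [0.44745371 0.25939968 0.06475711] [0.11864686 0.93189802 0.72412907] [ 0.21351775 -0.05634676 -0.01223061]
```

View pics/d7.png

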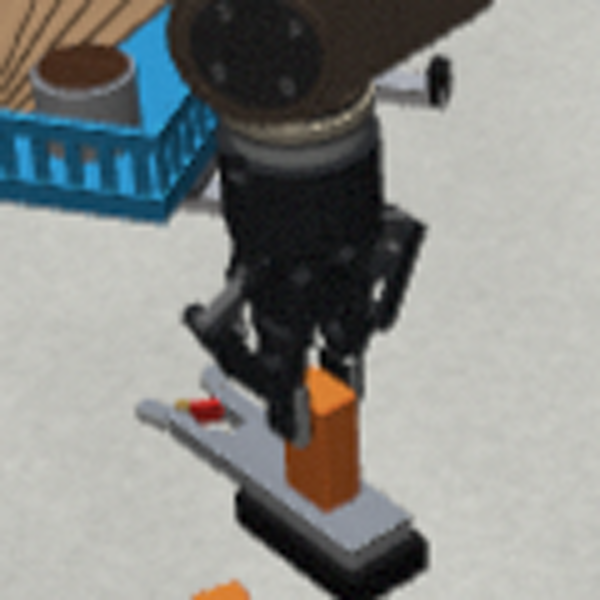

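Emit:
play_rows(
  targets=[
    {"delta_pos":[0,0,0],"delta_rot":[0,0,0],"claw":60},
    {"delta_pos":[0,0,0],"delta_rot":[0,0,0],"claw":60},
    {"delta_pos":[0,0,0],"delta_rot":[0,0,0],"claw":60},
    {"delta_pos":[0,0,0],"delta_rot":[0,0,0],"claw":60},
    {"delta_pos":[-0.01,0.003,0],"delta_rot":[0,0,0],"claw":60},
    {"delta_pos":[-0.01,0.003,-0.005],"delta_rot":[0,0,0],"claw":60},
    {"delta_pos":[-0.01,0.003,-0.01],"delta_rot":[0,0,0],"claw":60},
    {"delta_pos":[-0.01,0.003,-0.01],"delta_rot":[0,0,0],"claw":15},
    {"delta_pos":[-0.01,0.003,-0.01],"delta_rot":[0,0,0],"claw":15},
    {"delta_pos":[-0.01,0.003,-0.01],"delta_rot":[0,0,0],"claw":15},
    {"delta_pos":[-0.01,0.003,-0.01],"delta_rot":[0,0,0],"claw":15},
    {"delta_pos":[-0.01,0.003,-0.01],"delta_rot":[0,0,0],"claw":15},
    {"delta_pos":[-0.01,0.003,-0.01],"delta_rot":[0,0,0],"claw":15},
    {"delta_pos":[-0.01,0.003,-0.01],"delta_rot":[0,0,0],"claw":15},
  ],
  newtons=60,
)

```text
time: 6.85
eef_pos: [0.4375, 0.2624, 0.0546]
tcp_rot: [0.108, 0.699, -0.109, 0.699]
contact_force: [0.5, 0.2, -2.0]
opening: 0.276
```

```bash
python3 - <<'E'
from h import *
s=ctrl.get_state();p=s["eef_pos"];print(s["time"],s["opening"],p,s["contact_force"],s["wrist_torque"],rot(-17.5),rot(14.2))
# hook by red latch & grey jaw visible in side; top: latch/jaw
im=ctrl.read_camera("side");cv2.imwrite("pics/i_side.png",im);t=ctrl.read_camera("top");cv2.imwrite("pics/i_top.png",t)
for n,a in(("side",im),("top",t)):
  m=cv2.inRange(cv2.cvtColor(a,cv2.COLOR_BGR2HSV),(0,90,80),(6,255,255))
  k,l,st,c=cv2.connectedComponentsWithStats(m);print(n,[(st[i][4],c[i].round(1).tolist()) for i in range(1,k)])
E
```

```text
6.85 0.2759567264207138 [0.43747577 0.26241657 0.05463948] [ 0.47614074  0.215326   -2.03848801] [ 0.16518472 -0.07214945 -0.02852422] [ 3.79532707e-04 -3.87167667e-05  8.97539609e-04] [3.80561611e-04 6.72766339e-05 1.77008629e-01]
side [(np.int32(2), [416.5, 188.0]), (np.int32(1), [381.0, 190.0]), (np.int32(1), [382.0, 192.0]), (np.int32(3), [387.0, 193.0]), (np.int32(1), [392.0, 192.0]), (np.int32(28), [241.0, 251.5]), (np.int32(1), [239.0, 300.0]), (np.int32(2), [359.0, 304.5]), (np.int32(3), [374.0, 305.0]), (np.int32(1), [240.0, 308.0]), (np.int32(12), [323.6, 309.8]), (np.int32(2), [359.0, 308.5]), (np.int32(1), [241.0, 311.0]), (np.int32(1), [243.0, 314.0]), (np.int32(1), [253.0, 315.0]), (np.int32(1), [244.0, 316.0]), (np.int32(1), [248.0, 317.0]), (np.int32(1), [251.0, 316.0]), (np.int32(31), [265.9, 344.0])]
top [(np.int32(7), [247.4, 174.7]), (np.int32(1), [186.0, 217.0]), (np.int32(1), [188.0, 218.0]), (np.int32(7), [176.7, 239.3]), (np.int32(2), [378.5, 241.5]), (np.int32(1), [389.0, 246.0]), (np.int32(1), [387.0, 248.0]), (np.int32(2), [383.5, 250.0]), (np.int32(6), [401.0, 268.5])]
```

Emit:
play_rows(
  targets=[
    {"delta_pos":[0,0,0.01],"delta_rot":[0,0,0],"claw":15},
    {"delta_pos":[0,0,0.025],"delta_rot":[0,0,0],"claw":15},
    {"delta_pos":[0,0,0.045],"delta_rot":[0,0,0],"claw":15},
    {"delta_pos":[0.001,-0.015,0.05],"delta_rot":[0,0,0.008],"claw":15},
    {"delta_pos":[0.004,-0.045,0.05],"delta_rot":[0,0,0.022],"claw":15},
    {"delta_pos":[0.007,-0.08,0.05],"delta_rot":[0,0,0.04],"claw":15},
    {"delta_pos":[0.01,-0.115,0.05],"delta_rot":[0,0,0.058],"claw":15},
    {"delta_pos":[0.013,-0.15,0.05],"delta_rot":[0,0,0.075],"claw":15},
    {"delta_pos":[0.016,-0.185,0.05],"delta_rot":[0,0,0.093],"claw":15},
    {"delta_pos":[0.019,-0.22,0.05],"delta_rot":[0,0,0.11],"claw":15},
    {"delta_pos":[0.022,-0.255,0.05],"delta_rot":[0,0,0.128],"claw":15},
    {"delta_pos":[0.025,-0.285,0.05],"delta_rot":[0,0,0.143],"claw":15},
    {"delta_pos":[0.028,-0.315,0.05],"delta_rot":[0,0,0.158],"claw":15},
    {"delta_pos":[0.03,-0.338,0.05],"delta_rot":[0,0,0.17],"claw":15},
    {"delta_pos":[0.031,-0.352,0.05],"delta_rot":[0,0,0.177],"claw":15},
    {"delta_pos":[0.031,-0.352,0.05],"delta_rot":[0,0,0.177],"claw":15},
    {"delta_pos":[0.031,-0.352,0.05],"delta_rot":[0,0,0.177],"claw":15},
  ],
)

```text
time: 8.37
eef_pos: [0.4678, -0.0899, 0.1046]
tcp_rot: [-0.087, 0.702, 0.086, 0.701]
contact_force: [-0.1, -0.0, -3.0]
opening: 0.27
```

```bash
python3 - <<'E'
from h import *
s=ctrl.get_state();p=s["eef_pos"];print(s["time"],s["opening"],p,s["contact_force"],s["wrist_torque"],rot(14.2),s["qpos"])
im=ctrl.read_camera("side");cv2.imwrite("pics/j_side.png",im);t=ctrl.read_camera("top");cv2.imwrite("pics/j_top.png",t)
A=cv2.resize(im[140:240,225:325],None,fx=4,fy=4,interpolation=cv2.INTER_CUBIC)
B=cv2.resize(t[120:220,280:380],None,fx=4,fy=4,interpolation=cv2.INTER_CUBIC)
cv2.imwrite("pics/d8.png",np.hstack([A,B]))
E
```

```text
8.3667 0.2698371427799738 [ 0.46781505 -0.089943    0.10462744] [-0.12242895 -0.04310112 -2.97097077] [ 0.01720615  0.10620023 -0.03497524] [ 0.00017433 -0.00026032  0.00072789] [-4.02904923e-01 -2.34223011e-02  2.14789109e+00 -9.68257732e-04
  1.01766260e+00 -2.21874237e+00]
```

View pics/d8.png

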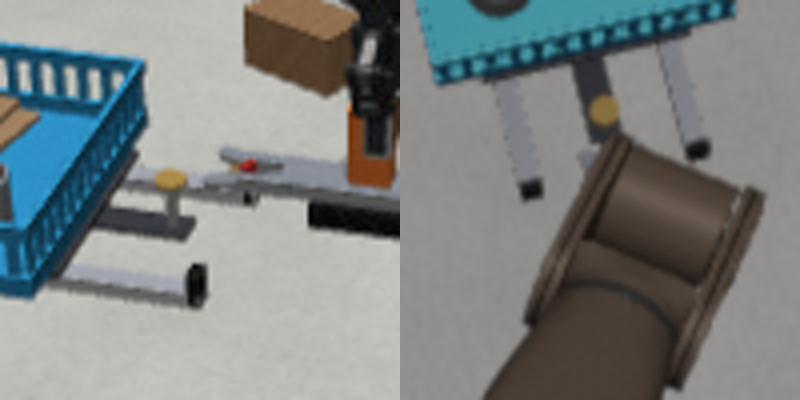

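The hook is held level, in line with the slide and about 50 mm up, with the mouth at side crop (215,170) ahead of the pin head (170,180). The picture allowance is used up, so I check by numbers from here. Lowering next.

Emit:
play_rows(
  targets=[
    {"delta_pos":[0,0,-0.012],"delta_rot":[0,0,0.0007],"claw":15},
    {"delta_pos":[0,0,-0.024],"delta_rot":[0,0,0.0007],"claw":15},
    {"delta_pos":[0,0,-0.036],"delta_rot":[0,0,0.0007],"claw":15},
    {"delta_pos":[0,0,-0.044],"delta_rot":[0,0,0.0007],"claw":15},
    {"delta_pos":[0,0,-0.048],"delta_rot":[0,0,0.0007],"claw":15},
    {"delta_pos":[0,0,-0.05],"delta_rot":[0,0,0.0007],"claw":15},
    {"delta_pos":[0,0,-0.05],"delta_rot":[0,0,0.0007],"claw":15},
  ],
)

```text
time: 9.05
eef_pos: [0.4678, -0.0882, 0.0548]
tcp_rot: [-0.088, 0.702, 0.089, 0.701]
contact_force: [0.3, -0.0, -4.3]
opening: 0.27
```

```bash
cat >> h.py <<'E'
def blob(im,lo,hi,box):
    x0,y0,x1,y1=box;m=cv2.inRange(cv2.cvtColor(im,cv2.COLOR_BGR2HSV)[y0:y1,x0:x1],lo,hi)
    n,l,st,c=cv2.connectedComponentsWithStats(m)
    if n<2:return None,0
    i=1+np.argmax(st[1:,4]);return c[i]+[x0,y0],int(st[i,4])
RED=((0,110,80),(6,255,255));BR=((15,100,90),(30,255,255))
E
python3 - <<'E'
from h import *
s=ctrl.get_state();print(s["time"],s["eef_pos"],s["contact_force"],rot(14.2))
a=np.radians;rotm=lambda y:np.array([[np.cos(a(y)),-np.sin(a(y))],[np.sin(a(y)),np.cos(a(y))]])
s0=cv2.imread("pics/side0.png");i0=cv2.imread("pics/i_side.png");c=ctrl.read_camera("side");cv2.imwrite("pics/k_side.png",c)
lat=lambda im,b:onz("side",*blob(im,*RED,b)[0],.029)[:2]
L0=lat(s0,(225,235,260,270));Li=lat(i0,(225,235,260,270));bl,n=blob(c,*RED,(260,160,330,215));L=onz("side",*bl,.029)[:2]
print("latch px",bl,n,"L0",L0,"Li",Li,"L",L)
seat0=np.array([.4445,.2656])+rotm(-17.5)@[.075,0]
print("latch in seat frame at start",rotm(-17.5).T@(L0-seat0))
pb,_=blob(c,*BR,(255,175,285,200));P=onz("side",*pb,.064)[:2];print("pin",pb,P)
print("latch rel pin, slide axes",rotm(14.2).T@(L-P))
# handle: orange visible blob
print("orange",blob(c,(5,150,100),(20,255,255),(290,140,340,220)))
E
```

```text
9.05 [ 0.46783162 -0.08819917  0.05481946] [ 0.29310687 -0.03748282 -4.32559027] [ 1.20061267e-05 -5.09546106e-04 -1.03684416e-03]
latch px [286.63636364 195.09090909] 11 L0 [0.53914951 0.22967704] Li [0.53889142 0.22880886] L [ 0.57307039 -0.06887531]
latch in seat frame at start [ 0.02607108 -0.00579868]
pin [267.22580645 184.77419355] [ 0.62714309 -0.044646  ]
latch rel pin, slide axes [-0.05836415 -0.01022457]
orange (array([315.28089888, 194.06741573]), 89)
```

Emit:
play_rows(
  targets=[
    {"delta_pos":[0.004,0.001,-0.0005],"delta_rot":[0,0,-0.001],"claw":15},
    {"delta_pos":[0.01,0.003,-0.0005],"delta_rot":[0,0,-0.001],"claw":15},
    {"delta_pos":[0.016,0.005,-0.0005],"delta_rot":[0,0,-0.001],"claw":15},
    {"delta_pos":[0.021,0.0063,-0.0005],"delta_rot":[0,0,-0.001],"claw":15},
    {"delta_pos":[0.024,0.0071,-0.0005],"delta_rot":[0,0,-0.001],"claw":15},
    {"delta_pos":[0.024,0.0071,-0.0005],"delta_rot":[0,0,-0.001],"claw":15},
  ],
)

```text
time: 9.6
eef_pos: [0.4936, -0.0813, 0.0546]
tcp_rot: [-0.088, 0.701, 0.087, 0.702]
contact_force: [-0.0, -0.1, 1.6]
opening: 0.272
```

```bash
cat >> h.py <<'E'
C,S=np.cos(np.radians(14.2)),np.sin(np.radians(14.2));M2=np.array([[C,S],[-S,C]])
def rep():
    s=ctrl.get_state();im=ctrl.read_camera("side");cv2.imwrite(f"pics/r{s['time']:.2f}.png",im)
    pb,_=blob(im,*BR,(225,165,310,215));P=M2@onz("side",*pb,.064)[:2];e=M2@s["eef_pos"][:2]
    bl,n=blob(im,*RED,(240,150,330,215));L=M2@onz("side",*bl,.029)[:2] if n else None
    print("t",round(s["time"],2),"eef",(e*1e3).round(1),"z",(s["eef_pos"][2]*1e3).round(1),"F",(M2@s["contact_force"][:2]).round(1),s["contact_force"][2].round(1),"T",s["wrist_torque"].round(2),"op",round(s["opening"],3))
    print("pin",(P*1e3).round(1),"latch",n,None if L is None else (L*1e3).round(1), "pin-eef x",((P-e)[0]*1e3).round(1),"rot",rot(14.2).round(4))
E
python3 -c "
from h import *
rep()"
```

```text
t 9.6 eef [ 458.6 -199.9] z 54.6 F [-0.  -0.1] 1.6 T [0.03 0.11 0.02] op 0.272
pin [ 751.5 -256.1] latch 10 [ 564.2 -207.5] pin-eef x 292.9 rot [ 0.0003  0.0009 -0.    ]
```

Emit:
play_rows(
  targets=[
    {"delta_pos":[0.004,0.001,0],"delta_rot":[0,0,0],"claw":15},
    {"delta_pos":[0.008,0.002,0],"delta_rot":[0,0,0],"claw":15},
    {"delta_pos":[0.012,0.003,0],"delta_rot":[0,0,0],"claw":15},
    {"delta_pos":[0.016,0.004,0],"delta_rot":[0,0,0],"claw":15},
    {"delta_pos":[0.0194,0.0049,0],"delta_rot":[0,0,0],"claw":15},
    {"delta_pos":[0.0194,0.0049,0],"delta_rot":[0,0,0],"claw":15},
  ],
)

```text
time: 10.15
eef_pos: [0.5139, -0.0764, 0.0546]
tcp_rot: [-0.088, 0.7, 0.087, 0.703]
contact_force: [0.2, -1.5, 0.8]
opening: 0.272
```

```bash
sed -i 's/(225,165,310,215)/(215,150,280,200)/' h.py; python3 -c "
from h import *
rep()"
```

```text
t 10.15 eef [ 479.5 -200.2] z 54.6 F [-0.1 -1.5] 0.8 T [-0.44  0.27 -0.22] op 0.272
pin [ 769.2 -250.1] latch 11 [ 586.2 -207. ] pin-eef x 289.8 rot [0.0003 0.0015 0.0002]
```

Emit:
play_rows(
  targets=[
    {"delta_pos":[0.0003,-0.001,0],"delta_rot":[0,0,0],"claw":15},
    {"delta_pos":[0.0005,-0.002,0],"delta_rot":[0,0,0],"claw":15},
    {"delta_pos":[0.0005,-0.002,0],"delta_rot":[0,0,0],"claw":15},
  ],
)

```text
time: 10.45
eef_pos: [0.5145, -0.0779, 0.0547]
tcp_rot: [-0.087, 0.7, 0.087, 0.704]
contact_force: [-1.4, 3.7, 2.8]
opening: 0.271
```

```bash
cat >> h.py <<'E'
def pinfind(im):
    x0,y0,x1,y1=225,150,282,200;m=cv2.inRange(cv2.cvtColor(im,cv2.COLOR_BGR2HSV)[y0:y1,x0:x1],*BR)
    n,l,st,c=cv2.connectedComponentsWithStats(m)
    r=[(abs((M2@onz("side",*(c[i]+[x0,y0]),.064)[:2])[1]+.197),tuple((c[i]+[x0,y0]).round(1)),int(st[i,4])) for i in range(1,n) if st[i,4]>=6]
    return min(r) if r else None
def rep():
    s=ctrl.get_state();im=ctrl.read_camera("side");cv2.imwrite(f"pics/r{s['time']:.2f}.png",im)
    e=M2@s["eef_pos"][:2];r=pinfind(im)
    P=M2@onz("side",*r[1],.064)[:2] if r else e*0
    bl,n=blob(im,*RED,(240,150,330,215));L=M2@onz("side",*bl,.029)[:2] if n else e*0
    print("t",round(s["time"],2),"eef",(e*1e3).round(1),"z",(s["eef_pos"][2]*1e3).round(1),"F",(M2@s["contact_force"][:2]).round(1),s["contact_force"][2].round(1),"T",s["wrist_torque"].round(2),"op",round(s["opening"],3))
    print("pin",r,(P*1e3).round(1),"latch",n,(L*1e3).round(1),"pin-eef",((P-e)[0]*1e3).round(1),"rot",rot(14.2).round(4))
E
python3 -c "
from h import *
rep()
im=cv2.imread('pics/r10.15.png');print(pinfind(im))"
```

```text
t 10.45 eef [ 479.7 -201.8] z 54.7 F [-0.4  3.9] 2.8 T [ 0.5   0.49 -0.12] op 0.271
pin (np.float64(0.00012468575890531297), (np.float64(267.2), np.float64(184.8)), 31) [ 597.1 -197. ] latch 8 [ 584.7 -210. ] pin-eef 117.3 rot [-0.      0.0016  0.0003]
(np.float64(0.00012468575890531297), (np.float64(267.2), np.float64(184.8)), 31)
```

Emit:
play_rows(
  targets=[
    {"delta_pos":[0,0,0.001],"delta_rot":[0,0,0],"claw":15},
    {"delta_pos":[0.0002,-0.001,0.001],"delta_rot":[0,0,0],"claw":15},
    {"delta_pos":[0.0002,-0.001,0.001],"delta_rot":[0,0,0],"claw":15},
  ],
)

```text
time: 10.75
eef_pos: [0.5144, -0.0792, 0.0549]
tcp_rot: [-0.088, 0.7, 0.087, 0.703]
contact_force: [-0.4, -0.8, -3.8]
opening: 0.273
```

```bash
python3 -c "
from h import *
rep()"
```

```text
t 10.75 eef [ 479.2 -203. ] z 54.9 F [-0.6 -0.7] -3.8 T [-0.    0.08 -0.03] op 0.273
pin (np.float64(0.00012468575890531297), (np.float64(267.2), np.float64(184.8)), 31) [ 597.1 -197. ] latch 9 [ 586.9 -211.3] pin-eef 117.8 rot [0.0001 0.0015 0.0003]
```

Emit:
play_rows(
  targets=[
    {"delta_pos":[0.003,0.0007,0],"delta_rot":[0,0.0015,0],"claw":15},
    {"delta_pos":[0.006,0.0015,0],"delta_rot":[0,0.0015,0],"claw":15},
    {"delta_pos":[0.009,0.0022,0],"delta_rot":[0,0.0015,0],"claw":15},
    {"delta_pos":[0.0116,0.0029,0],"delta_rot":[0,0.0015,0],"claw":15},
    {"delta_pos":[0.0116,0.0029,0],"delta_rot":[0,0.0015,0],"claw":15},
  ],
)

```text
time: 11.22
eef_pos: [0.5265, -0.0764, 0.0548]
tcp_rot: [-0.087, 0.702, 0.087, 0.702]
contact_force: [-0.4, -0.7, -3.3]
opening: 0.276
```

```bash
python3 -c "
from h import *
rep()"
```

```text
t 11.22 eef [ 491.7 -203.2] z 54.8 F [-0.5 -0.6] -3.3 T [-0.31  0.21 -0.17] op 0.276
pin (np.float64(0.0013869835952615983), (np.float64(265.6), np.float64(184.3)), 30) [ 602.8 -198.6] latch 8 [ 599.1 -212.5] pin-eef 111.1 rot [0.0002 0.0003 0.0003]
```

Emit:
play_rows(
  targets=[
    {"delta_pos":[0.003,0.0007,0],"delta_rot":[0,0,0],"claw":15},
    {"delta_pos":[0.006,0.0015,0],"delta_rot":[0,0,0],"claw":15},
    {"delta_pos":[0.009,0.0022,0],"delta_rot":[0,0,0],"claw":15},
    {"delta_pos":[0.012,0.003,0],"delta_rot":[0,0,0],"claw":15},
    {"delta_pos":[0.0145,0.0037,0],"delta_rot":[0,0,0],"claw":15},
  ],
)

```text
time: 11.68
eef_pos: [0.5407, -0.0728, 0.0548]
tcp_rot: [-0.087, 0.702, 0.087, 0.701]
contact_force: [-4.9, -2.2, 1.2]
opening: 0.273
```

```bash
python3 -c "
from h import *
rep()"
```

```text
t 11.68 eef [ 506.3 -203.2] z 54.8 F [-5.3 -1. ] 1.2 T [-0.55  0.96 -0.16] op 0.273
pin (np.float64(0.0007474713234955355), (np.float64(261.5), np.float64(183.9)), 32) [ 615.8 -197.8] latch 9 [ 613.  -210.9] pin-eef 109.5 rot [0.0002 0.0005 0.0004]
```

Emit:
play_rows(
  targets=[
    {"delta_pos":[0.003,0.0007,0.0005],"delta_rot":[0,0,0],"claw":15},
    {"delta_pos":[0.006,0.0015,0.0005],"delta_rot":[0,0,0],"claw":15},
    {"delta_pos":[0.009,0.0022,0.0005],"delta_rot":[0,0,0],"claw":15},
    {"delta_pos":[0.012,0.003,0.0005],"delta_rot":[0,0,0],"claw":15},
    {"delta_pos":[0.0145,0.0037,0.0005],"delta_rot":[0,0,0],"claw":15},
  ],
)

```text
time: 12.15
eef_pos: [0.5561, -0.0688, 0.0548]
tcp_rot: [-0.087, 0.701, 0.087, 0.702]
contact_force: [-5.4, -3.2, -0.8]
opening: 0.275
```

```bash
python3 -c "
from h import *
rep()"
```

```text
t 12.15 eef [ 522.2 -203.1] z 54.8 F [-6.1 -1.8] -0.8 T [-0.71  1.22 -0.27] op 0.275
pin (np.float64(0.0007486830124842636), (np.float64(256.5), np.float64(183.3)), 31) [ 631.9 -197.5] latch 10 [ 628.1 -211.1] pin-eef 109.7 rot [0.0002 0.0002 0.0003]
```

Emit:
play_rows(
  targets=[
    {"delta_pos":[0.003,0.0005,0.0005],"delta_rot":[0,0,0],"claw":15},
    {"delta_pos":[0.006,0.001,0.0005],"delta_rot":[0,0,0],"claw":15},
    {"delta_pos":[0.009,0.0017,0.0005],"delta_rot":[0,0,0],"claw":15},
    {"delta_pos":[0.012,0.0025,0.0005],"delta_rot":[0,0,0],"claw":15},
    {"delta_pos":[0.0145,0.0032,0.0005],"delta_rot":[0,0,0],"claw":15},
  ],
)

```text
time: 12.62
eef_pos: [0.5674, -0.0673, 0.0568]
tcp_rot: [-0.088, 0.705, 0.087, 0.698]
contact_force: [-15.7, -6.5, 9.7]
opening: 0.27
```

```bash
python3 -c "
from h import *
rep()"
```

```text
t 12.62 eef [ 533.6 -204.4] z 56.8 F [-16.8  -2.5] 9.7 T [-1.39  3.04 -0.34] op 0.27
pin (np.float64(0.0007486830124842636), (np.float64(256.5), np.float64(183.3)), 31) [ 631.9 -197.5] latch 10 [ 632.  -205.2] pin-eef 98.3 rot [ 0.001  -0.0027 -0.0001]
```

Emit:
play_rows(
  targets=[
    {"delta_pos":[-0.001,0,0],"delta_rot":[0,0,0],"claw":10},
    {"delta_pos":[-0.001,0,0],"delta_rot":[0,0,0],"claw":10},
    {"delta_pos":[-0.001,0,0],"delta_rot":[0,0,0],"claw":10},
  ],
  newtons=100,
)

```text
time: 12.92
eef_pos: [0.5674, -0.0674, 0.0569]
tcp_rot: [-0.088, 0.705, 0.086, 0.699]
contact_force: [-2.9, -3.4, -2.0]
opening: 0.267
```

```bash
python3 - <<'E'
from h import *
rep()
# orange handle edges in side: principal axis tilt before/after
for f in("k_side","r12.15","r12.62"):
    im=cv2.imread(f"pics/{f}.png");h=cv2.inRange(cv2.cvtColor(im,cv2.COLOR_BGR2HSV),(5,150,80),(20,255,255));h[:,:255]=0;h[:,345:]=0;h[:150]=0;h[225:]=0
    n,l,st,c=cv2.connectedComponentsWithStats(h);i=1+np.argmax(st[1:,4]);print(f,st[i],c[i].round(1))
    g=cv2.inRange(im,(0,0,0),(35,35,35));g[:210]=0;g[235:]=0;g[:,:270]=0;g[:,345:]=0
    n,l,st,c=cv2.connectedComponentsWithStats(g);i=1+np.argmax(st[1:,4]);ys,xs=np.where(l==i);print("skid",st[i],c[i].round(1),np.polyfit(xs,ys,1).round(3))
E
```

```text
t 12.92 eef [ 533.6 -204.6] z 56.9 F [-3.6 -2.6] -2.0 T [-0.69  0.54 -0.23] op 0.267
pin (np.float64(0.001324530235354754), (np.float64(256.6), np.float64(183.2)), 31) [ 631.8 -198.1] latch 9 [ 632.1 -207.5] pin-eef 98.3 rot [ 0.0012 -0.0026 -0.    ]
k_side [312 182  11  19  93] [315.6 194.1]
skid [304 210  29   4  69] [321.1 210.9] [6.00000e-02 1.91563e+02]
r12.15 [283 180  12  16  96] [287.1 190. ]
skid [272 210   4   6  20] [273.3 212.1] [ -0.397 320.517]
r12.62 [280 179  12  16  95] [284.7 188.9]
skid [272 210   4   6  20] [273.3 212.1] [ -0.397 320.517]
```

Emit:
play_rows(
  targets=[
    {"delta_pos":[0,-0.0005,-0.001],"delta_rot":[0.0012,-0.0026,0],"claw":10},
    {"delta_pos":[0.001,-0.0002,-0.0015],"delta_rot":[0.0012,-0.0026,0],"claw":10},
    {"delta_pos":[0.002,0,-0.0015],"delta_rot":[0.0012,-0.0026,0],"claw":10},
    {"delta_pos":[0.003,0.0002,-0.0015],"delta_rot":[0.0012,-0.0026,0],"claw":10},
    {"delta_pos":[0.004,0.0005,-0.0015],"delta_rot":[0.0012,-0.0026,0],"claw":10},
  ],
)

```text
time: 13.38
eef_pos: [0.5689, -0.0675, 0.0568]
tcp_rot: [-0.088, 0.705, 0.088, 0.698]
contact_force: [-15.3, -5.0, 11.1]
opening: 0.267
```

```bash
python3 -c "
from h import *
rep()"
```

```text
t 13.38 eef [ 534.9 -205. ] z 56.8 F [-16.   -1.1] 11.1 T [-0.98  2.72 -0.15] op 0.267
pin (np.float64(0.0007486830124842636), (np.float64(256.5), np.float64(183.3)), 31) [ 631.9 -197.5] latch 9 [ 632.8 -205.3] pin-eef 97.0 rot [ 0.0003 -0.0027 -0.0007]
```

The hook has pitched nose-down in the 60 N grip and jams. I back off, release so it stands level, and regrip lower and firmer.

Emit:
play_rows(
  targets=[
    {"delta_pos":[-0.003,-0.001,0],"delta_rot":[0,-0.0027,0],"claw":10},
    {"delta_pos":[-0.006,-0.0015,0],"delta_rot":[0,-0.0027,0],"claw":10},
    {"delta_pos":[-0.009,-0.0023,0],"delta_rot":[0,-0.0027,0],"claw":10},
    {"delta_pos":[-0.012,-0.003,-0.001],"delta_rot":[0,-0.0027,0],"claw":10},
    {"delta_pos":[-0.012,-0.003,-0.0015],"delta_rot":[0,-0.0027,0],"claw":10},
    {"delta_pos":[-0.012,-0.003,-0.0015],"delta_rot":[0,-0.0027,0],"claw":10},
  ],
)

```text
time: 13.93
eef_pos: [0.558, -0.0704, 0.0564]
tcp_rot: [-0.089, 0.701, 0.088, 0.702]
contact_force: [-1.4, 0.3, 0.3]
opening: 0.266
```

```bash
python3 -c "
from h import *
rep()"
```

```text
t 13.93 eef [ 523.7 -205.2] z 56.4 F [-1.3  0.7] 0.3 T [ 0.15 -0.33  0.05] op 0.266
pin (np.float64(0.0002708824055285275), (np.float64(259.3), np.float64(183.7)), 30) [ 622.7 -197.3] latch 9 [ 623.7 -207.6] pin-eef 99.1 rot [ 0.0003  0.0007 -0.0008]
```

Emit:
play_rows(
  targets=[
    {"delta_pos":[0,0,0],"delta_rot":[0,0.0007,-0.0008],"claw":50},
    {"delta_pos":[0,0,0],"delta_rot":[0,0.0007,-0.0008],"claw":50},
    {"delta_pos":[0,0,0],"delta_rot":[0,0.0007,-0.0008],"claw":50},
    {"delta_pos":[0,0,0],"delta_rot":[0,0.0007,-0.0008],"claw":50},
  ],
)

```text
time: 14.32
eef_pos: [0.5579, -0.0704, 0.0563]
tcp_rot: [-0.088, 0.702, 0.087, 0.701]
contact_force: [-0.4, 0.4, 0.0]
opening: 0.584
```

```bash
python3 - <<'E'
from h import *
rep()
for f in("r12.15","r13.93"):
    im=cv2.imread(f"pics/{f}.png");h=cv2.inRange(cv2.cvtColor(im,cv2.COLOR_BGR2HSV),(5,150,80),(20,255,255));h[:,:255]=0;h[:,345:]=0;h[:150]=0;h[225:]=0
    n,l,st,c=cv2.connectedComponentsWithStats(h);i=1+np.argmax(st[1:,4]);print(f,st[i],c[i].round(1))
import glob;f=sorted(glob.glob("pics/r*.png"),key=lambda n:float(n[6:-4]))[-1];im=cv2.imread(f);h=cv2.inRange(cv2.cvtColor(im,cv2.COLOR_BGR2HSV),(5,150,80),(20,255,255));h[:,:255]=0;h[:,345:]=0;h[:150]=0;h[225:]=0
n,l,st,c=cv2.connectedComponentsWithStats(h);i=1+np.argmax(st[1:,4]);print(f,st[i],c[i].round(1))
g=cv2.inRange(im,(0,0,0),(45,45,45))
for r in range(150,226,2): print(r,''.join('O' if h[r,x] else '#' if g[r,x] else '.' for x in range(240,330)))
E
```

```text
t 14.32 eef [ 523.5 -205.1] z 56.3 F [-0.3  0.5] 0.0 T [ 0.05 -0.    0.01] op 0.584
pin (np.float64(0.0006103869334750656), (np.float64(259.4), np.float64(183.7)), 29) [ 622.4 -197.4] latch 7 [ 622.8 -211.2] pin-eef 98.9 rot [ 0.0003 -0.0001  0.    ]
r12.15 [283 180  12  16  96] [287.1 190. ]
r13.93 [283 179  12  17  94] [287.6 189.1]
pics/r14.32.png [284 175  12  21 113] [290.5 187.2]
150 ........................................######################............................
152 ...........................................#################..............................
154 ............................................############..##..............................
156 ............................................################..............................
158 ...........................................###.######...####..............................
160 ...........................................##....###########..............................
162 ...........................................#....###########...............................
164 ..........................................
[... 2198 characters left out ...]
...................................
212 ................................####......................................................
214 ................................##........................................................
216 ..........................................................................................
218 ..........................................................................................
220 ..........................................................................................
222 ..........................................................................................
224 ..........................................................................................
```

Emit:
play_rows(
  targets=[
    {"delta_pos":[0,0,0.03],"delta_rot":[0,0,0],"claw":50},
    {"delta_pos":[0,0,0.065],"delta_rot":[0,0,0],"claw":50},
    {"delta_pos":[0,-0.03,0.09],"delta_rot":[0,0,0],"claw":50},
    {"delta_pos":[0,-0.07,0.09],"delta_rot":[0,0,0],"claw":50},
    {"delta_pos":[0,-0.11,0.09],"delta_rot":[0,0,0],"claw":50},
    {"delta_pos":[0,-0.15,0.09],"delta_rot":[0,0,0],"claw":50},
    {"delta_pos":[0,-0.18,0.09],"delta_rot":[0,0,0],"claw":50},
    {"delta_pos":[0,-0.18,0.09],"delta_rot":[0,0,0],"claw":50},
  ],
)

```text
time: 15.03
eef_pos: [0.5575, -0.256, 0.1466]
tcp_rot: [-0.087, 0.702, 0.084, 0.702]
contact_force: [-0.4, -0.4, -0.1]
opening: 0.586
```

```bash
python3 - <<'E'
from h import *
s=ctrl.get_state();print(s["time"],s["eef_pos"])
t=ctrl.read_camera("top");cv2.imwrite("pics/m_top.png",t);im=ctrl.read_camera("side");cv2.imwrite("pics/m_side.png",im)
h=cv2.cvtColor(t,cv2.COLOR_BGR2HSV)
def cls(p):
    H,S_,V=map(int,p)
    if V<55:return '#'
    if S_>130 and (H<5 or H>172):return 'R'
    if S_>130 and H<=20:return 'O'
    if S_>100 and H<=32:return 'B'
    if S_>110 and 85<H<110:return 'c'
    return 'abcdefghij'[min(9,(V-55)//20)] if False else str(min(9,(V-55)//15))
for v in range(130,186): print(v,''.join(cls(h[v,u]) for u in range(295,375)))
E
```

```text
15.0333 [ 0.55749579 -0.25603211  0.14658417]
130 cccccccccccc0##0000223555510#0#0001566666666666654555556666666666666566666666666
131 cccccccc0#000012245555666530####000456666666666653555555666666666665566666666666
132 12210#0000022555556666666640#0##000356666666666653555555666666666666566666666666
133 55530012344456666666666666510#0#0#0256666666666654455555666666666666666665666666
134 66654444555566666666666666520####00145556666666665455555566666666666666666666666
135 66665655555556666666666666530####00034456666666666355555566666666666666666566666
136 66666665555555666666666666530##0011134446666666665355555566666666666665566666666
137 66666664555555666666666655441##12BBB44446666666666445555566666666666666666666666
138 6666666555555666666666654444200BBOOOB4446666666666535555556666665566666666666666
139 6666666555555566666666653444301OOOOOB5446666666666635555556666665566666666665666
140 6666666645555556666666665444422OOOOOOB446666666666645555556666666666666666665566
141 666666664555555666666666654443BOOOOOOB446666666666654555555666666666666666666566
142 666666664555555666666666653443
[... 3005 characters left out ...]
53101111111111111111
178 66666666666666666666666666666666651#14444444444422566666666531001111111111111111
179 66666666666666666666666666666666652#04444444444441566666665310011111111111111111
180 66666666666666666666666666666666664#04444444444421566666653100111111111111111111
181 66666666666666666666666666666666665003444443211100356666531001111111111111111111
182 666666666666666666666666666665666651023221210#00##256665410001111111111111111111
183 666666666666666666666666665666666652#010000######0356664200111111111111111111111
184 6666666666666666666666666666666666640#0#######0113566652000111111111111111111111
185 6666666666666666666666666666656666650#####01245555666530001111111111111111111111
```

```bash
python3 - <<'E'
from h import *
w=lambda u,v,z:M2@onz("top",u,v,z)[:2]*1e3
pin=w(328.6,140.6,.064);print("pin",pin)
for v,u in((141,327.6),(147,328.9),(152,330.3),(176,336.5)):print("axis",w(u,v,.036))
print("rear",w(337.5,181.3,.036),"tips L/R",w(319.5,137,.036),w(332.5,133.5,.036))
# red, and handle top (brighter face)
print("red",w(328,145.5,.034))
t=cv2.imread("pics/m_top.png")
for v in range(158,175):print(v,[int(x) for x in t[v,328:343,2]])
im=cv2.imread("pics/m_side.png");r=pinfind(im);print(r,M2@onz("side",*r[1],.064)[:2]);bl,n=blob(im,*RED,(240,150,330,215));print(bl,n,M2@onz("side",*bl,.029)[:2])
g=blob(im,(5,150,80),(20,255,255),(270,165,345,225));print(g)
E
```

```text
pin [ 623.7549724 -207.1093566]
axis [ 631.59672636 -206.0727636 ]
axis [ 609.46160726 -205.3472521 ]
axis [ 590.84488284 -205.81231508]
axis [ 502.99421515 -206.28321172]
rear [ 484.1269334  -205.15753817] tips L/R [ 652.3380949  -182.02677675] [ 654.07500201 -229.13491384]
red [ 616.03315758 -203.7696406 ]
158 [110, 111, 112, 112, 113, 113, 112, 112, 114, 111, 88, 98, 144, 150, 150]
159 [110, 111, 112, 113, 116, 118, 118, 116, 132, 135, 93, 89, 144, 149, 150]
160 [110, 111, 112, 117, 135, 149, 151, 150, 155, 154, 126, 86, 139, 147, 149]
161 [109, 110, 112, 121, 153, 160, 161, 161, 161, 161, 148, 86, 111, 143, 148]
162 [108, 110, 108, 102, 157, 162, 162, 162, 162, 161, 155, 97, 97, 141, 147]
163 [106, 110, 107, 98, 155, 162, 162, 162, 162, 162, 156, 103, 81, 141, 146]
164 [98, 110, 107, 94, 142, 160, 162, 162, 162, 162, 159, 128, 83, 138, 145]
165 [86, 109, 106, 82, 118, 159, 162, 162, 162, 162, 161, 148, 86, 111, 144]
166 [72, 108, 106, 74, 92, 156, 162, 162, 162, 162, 161, 155, 97, 96, 143]
167 [64, 109, 108, 84, 89, 155, 162, 162, 162, 162, 162, 156, 107, 83, 141]
168 [67, 113, 110, 90, 86, 142, 160, 162, 160, 157, 157, 152, 115, 81, 137]
169 [62, 95, 110, 101, 79, 116, 152, 154, 138, 116, 109, 111, 103, 74, 110]
170 [53, 73, 109, 106, 74, 83, 104, 109, 97, 78, 74, 82, 104, 88, 96]
171 [45, 64, 108, 108, 84, 70, 72, 75, 72, 71, 71, 83, 110, 110, 85]
172 [55, 67, 113, 110, 90, 71, 70, 71, 71, 73, 74, 87, 110, 109, 83]
173 [66, 62, 95, 109, 102, 77, 74, 76, 82, 89, 96, 105, 112, 108, 88]
174 [81, 52, 74, 108, 108, 97, 96, 103, 105, 108, 109, 112, 112, 109, 93]
(np.float64(0.0006354317898445427), (np.float64(259.5), np.float64(183.7)), 30) [ 0.62214721 -0.19744575]
[261.28571429 191.        ] 7 [ 0.62284469 -0.21117374]
(array([289.04504505, 184.95045045]), 222)
```

```bash
python3 - <<'E'
from h import *
w=lambda u,v,z:M2@onz("top",u,v,z)[:2]*1e3
t=cv2.imread("pics/m_top.png");m=((t[:,:,2]>130)&(t[:,:,0]<80)).astype(np.uint8);m[:155]=0;m[176:]=0;m[:,:328]=0;m[:,342:]=0
(c,sz,a)=cv2.minAreaRect(cv2.findNonZero(m));print(c,sz,a,m.sum(),"handle top",w(*c,.101))
s=ctrl.get_state()["eef_pos"];tgt=M2.T@[.5245,-.2060];print("shift xy",tgt-s[:2],"z now",s[2],rot(14.2))
E
```

```text
(335.5000305175781, 164.50001525878906) (8.973817825317383, 6.5484619140625) 75.96376037597656 62 handle top [ 527.54306675 -206.29336773]
shift xy [0.0016274  0.18035096] z now 0.14584237563915367 [-1.01840342e-05 -3.87256549e-04  7.57402993e-04]
```

Emit:
play_rows(
  targets=[
    {"delta_pos":[-0.001,0.03,0],"delta_rot":[0,0,0.0008],"claw":60},
    {"delta_pos":[-0.002,0.07,0],"delta_rot":[0,0,0.0008],"claw":60},
    {"delta_pos":[-0.003,0.11,0],"delta_rot":[0,0,0.0008],"claw":60},
    {"delta_pos":[-0.004,0.15,0],"delta_rot":[0,0,0.0008],"claw":60},
    {"delta_pos":[-0.004,0.175,0],"delta_rot":[0,0,0.0008],"claw":60},
    {"delta_pos":[-0.004,0.18,0],"delta_rot":[0,0,0.0008],"claw":60},
    {"delta_pos":[-0.004,0.18,-0.03],"delta_rot":[0,0,0.0008],"claw":60},
    {"delta_pos":[-0.004,0.18,-0.06],"delta_rot":[0,0,0.0008],"claw":60},
    {"delta_pos":[-0.004,0.18,-0.085],"delta_rot":[0,0,0.0008],"claw":60},
    {"delta_pos":[-0.004,0.18,-0.098],"delta_rot":[0,0,0.0008],"claw":60},
    {"delta_pos":[-0.004,0.18,-0.104],"delta_rot":[0,0,0.0008],"claw":60},
    {"delta_pos":[-0.004,0.18,-0.104],"delta_rot":[0,0,0.0008],"claw":60},
  ],
)

```text
time: 16.13
eef_pos: [0.5525, -0.071, 0.0406]
tcp_rot: [-0.087, 0.703, 0.088, 0.7]
contact_force: [0.9, 0.5, -0.6]
opening: 0.702
```

```bash
python3 -c "
from h import *
rep()"
```

```text
t 16.13 eef [ 518.2 -204.4] z 40.6 F [1.  0.3] -0.6 T [0.01 0.01 0.02] op 0.702
pin (np.float64(0.0006103869334750656), (np.float64(259.4), np.float64(183.7)), 29) [ 622.4 -197.4] latch 7 [ 622.8 -211.2] pin-eef 104.3 rot [ 0.     -0.0004 -0.0001]
```

Emit:
play_rows(
  targets=[
    {"delta_pos":[0,-0.0005,0.003],"delta_rot":[0,-0.0004,0],"claw":10},
    {"delta_pos":[0,-0.0005,0.003],"delta_rot":[0,-0.0004,0],"claw":10},
    {"delta_pos":[0,-0.0005,0.003],"delta_rot":[0,-0.0004,0],"claw":10},
    {"delta_pos":[0,-0.0005,0.003],"delta_rot":[0,-0.0004,0],"claw":10},
    {"delta_pos":[0,-0.0005,0.003],"delta_rot":[0,-0.0004,0],"claw":10},
    {"delta_pos":[0,-0.0005,0.003],"delta_rot":[0,-0.0004,0],"claw":10},
    {"delta_pos":[0,-0.0005,0.003],"delta_rot":[0,-0.0004,0],"claw":10},
  ],
  newtons=115,
)

```text
time: 16.77
eef_pos: [0.555, -0.0723, 0.0473]
tcp_rot: [-0.088, 0.701, 0.087, 0.703]
contact_force: [-0.7, 1.5, 6.9]
opening: 0.27
```

```bash
python3 -c "
from h import *
rep()"
```

```text
t 16.77 eef [ 520.4 -206.2] z 47.3 F [-0.3  1.7] 6.9 T [0.07 0.17 0.09] op 0.27
pin (np.float64(0.0011297506346702457), (np.float64(259.4), np.float64(183.6)), 30) [ 622.6 -197.9] latch 7 [ 622.8 -211.2] pin-eef 102.3 rot [ 0.0004  0.001  -0.0003]
```

Emit:
play_rows(
  targets=[
    {"delta_pos":[0.002,0.0005,0],"delta_rot":[0,0,0],"claw":10},
    {"delta_pos":[0.004,0.001,0],"delta_rot":[0,0,0],"claw":10},
    {"delta_pos":[0.006,0.0015,0],"delta_rot":[0,0,0],"claw":10},
    {"delta_pos":[0.008,0.002,0],"delta_rot":[0,0,0],"claw":10},
    {"delta_pos":[0.009,0.0022,0],"delta_rot":[0,0,0],"claw":10},
  ],
)

```text
time: 17.23
eef_pos: [0.5637, -0.07, 0.0474]
tcp_rot: [-0.088, 0.701, 0.087, 0.702]
contact_force: [-5.9, -1.4, 4.1]
opening: 0.267
```

```bash
python3 -c "
from h import *
rep()"
```

```text
t 17.23 eef [ 529.3 -206.2] z 47.4 F [-6.   0.1] 4.1 T [-0.05  0.75  0.04] op 0.267
pin (np.float64(0.0014456104075126763), (np.float64(256.7), np.float64(183.2)), 31) [ 631.5 -198.2] latch 9 [ 633.4 -211.3] pin-eef 102.2 rot [ 0.0003  0.0004 -0.0004]
```

Emit:
play_rows(
  targets=[
    {"delta_pos":[0.001,0.0002,0],"delta_rot":[0,0,0],"claw":10},
    {"delta_pos":[0.002,0.0005,0],"delta_rot":[0,0,0],"claw":10},
    {"delta_pos":[0.003,0.0007,0],"delta_rot":[0,0,0],"claw":10},
    {"delta_pos":[0.003,0.0007,0],"delta_rot":[0,0,0],"claw":10},
  ],
)

```text
time: 17.62
eef_pos: [0.5645, -0.0699, 0.0478]
tcp_rot: [-0.089, 0.704, 0.088, 0.699]
contact_force: [-12.3, -1.7, 9.8]
opening: 0.267
```

```bash
python3 -c "
from h import *
rep()"
```

```text
t 17.62 eef [ 530.1 -206.2] z 47.8 F [-12.3   1.4] 9.8 T [-0.49  1.87 -0.06] op 0.267
pin (np.float64(0.0010536969913221006), (np.float64(256.7), np.float64(183.2)), 32) [ 631.5 -198.2] latch 8 [ 633.6 -210.8] pin-eef 101.4 rot [ 0.0005 -0.0019 -0.0007]
```

Emit:
play_rows(
  targets=[
    {"delta_pos":[0,0,0.001],"delta_rot":[0,-0.003,0],"claw":10},
    {"delta_pos":[0.001,0.0002,0.0015],"delta_rot":[0,-0.004,0],"claw":10},
    {"delta_pos":[0.0015,0.0003,0.0015],"delta_rot":[0,-0.004,0],"claw":10},
    {"delta_pos":[0.002,0.0005,0.0015],"delta_rot":[0,-0.004,0],"claw":10},
    {"delta_pos":[0.002,0.0005,0.0015],"delta_rot":[0,-0.004,0],"claw":10},
  ],
)

```text
time: 18.08
eef_pos: [0.5641, -0.0697, 0.0477]
tcp_rot: [-0.089, 0.702, 0.088, 0.702]
contact_force: [-6.4, -3.7, -1.1]
opening: 0.264
```

```bash
python3 -c "
from h import *
rep()"
```

```text
t 18.08 eef [ 529.8 -206. ] z 47.7 F [-7.1 -2. ] -1.1 T [-0.66  1.23 -0.18] op 0.264
pin (np.float64(0.0011433800476724765), (np.float64(256.6), np.float64(183.2)), 30) [ 631.8 -198.1] latch 9 [ 633.4 -211.3] pin-eef 102.0 rot [ 0.0006  0.0001 -0.0007]
```

Emit:
play_rows(
  targets=[
    {"delta_pos":[0.002,0.0004,0.001],"delta_rot":[0,-0.002,0],"claw":10},
    {"delta_pos":[0.003,0.0006,0.001],"delta_rot":[0,-0.003,0],"claw":10},
    {"delta_pos":[0.0035,0.0007,0.001],"delta_rot":[0,-0.003,0],"claw":10},
    {"delta_pos":[0.0035,0.0007,0.001],"delta_rot":[0,-0.003,0],"claw":10},
  ],
)

```text
time: 18.47
eef_pos: [0.5646, -0.0696, 0.0476]
tcp_rot: [-0.089, 0.701, 0.087, 0.702]
contact_force: [-9.2, -4.4, 1.7]
opening: 0.265
```

```bash
python3 -c "
from h import *
rep()"
```

```text
t 18.47 eef [ 530.3 -205.9] z 47.6 F [-10.   -2.1] 1.7 T [-0.79  1.67 -0.26] op 0.265
pin (np.float64(0.0011433800476724765), (np.float64(256.6), np.float64(183.2)), 30) [ 631.8 -198.1] latch 8 [ 633.6 -210.8] pin-eef 101.5 rot [ 0.0008  0.0003 -0.0008]
```

Emit:
play_rows(
  targets=[
    {"delta_pos":[0.0015,-0.001,0.0007],"delta_rot":[0,-0.002,-0.0008],"claw":10},
    {"delta_pos":[0.003,-0.001,0.0007],"delta_rot":[0,-0.003,-0.0008],"claw":10},
    {"delta_pos":[0.0037,-0.0008,0.0007],"delta_rot":[0,-0.003,-0.0008],"claw":10},
    {"delta_pos":[0.0037,-0.0008,0.0007],"delta_rot":[0,-0.003,-0.0008],"claw":10},
  ],
)

```text
time: 18.85
eef_pos: [0.5652, -0.0698, 0.0476]
tcp_rot: [-0.089, 0.701, 0.088, 0.702]
contact_force: [-10.4, -0.6, 5.8]
opening: 0.266
```

```bash
python3 -c "
from h import *
rep()"
```

```text
t 18.85 eef [ 530.8 -206.3] z 47.6 F [-10.2   2. ] 5.8 T [-0.18  1.94  0.14] op 0.266
pin (np.float64(0.0011433800476724765), (np.float64(256.6), np.float64(183.2)), 30) [ 631.8 -198.1] latch 8 [ 634.  -210.7] pin-eef 101.0 rot [ 0.0004  0.0003 -0.0006]
```

Emit:
play_rows(
  targets=[
    {"delta_pos":[0.001,0.0005,0.002],"delta_rot":[0,-0.003,-0.0006],"claw":10},
    {"delta_pos":[0.002,0.0008,0.002],"delta_rot":[0,-0.004,-0.0006],"claw":10},
    {"delta_pos":[0.003,0.001,0.002],"delta_rot":[0,-0.004,-0.0006],"claw":10},
    {"delta_pos":[0.0037,0.0012,0.002],"delta_rot":[0,-0.004,-0.0006],"claw":10},
    {"delta_pos":[0.0043,0.0013,0.002],"delta_rot":[0,-0.004,-0.0006],"claw":10},
  ],
)

```text
time: 19.32
eef_pos: [0.5665, -0.0688, 0.0476]
tcp_rot: [-0.088, 0.7, 0.087, 0.704]
contact_force: [-7.9, -3.8, -3.6]
opening: 0.264
```

```bash
python3 -c "
from h import *
rep()"
```

```text
t 19.32 eef [ 532.3 -205.7] z 47.6 F [-8.6 -1.7] -3.6 T [-0.78  1.44 -0.22] op 0.264
pin (np.float64(0.0011433800476724765), (np.float64(256.6), np.float64(183.2)), 30) [ 631.8 -198.1] latch 8 [ 636.3 -210.1] pin-eef 99.5 rot [ 0.0004  0.0019 -0.    ]
```

Emit:
play_rows(
  targets=[
    {"delta_pos":[0.002,0.0003,0.0005],"delta_rot":[0,-0.001,0],"claw":10},
    {"delta_pos":[0.003,0.0005,0.0007],"delta_rot":[0,-0.001,0],"claw":10},
    {"delta_pos":[0.0037,0.0007,0.0007],"delta_rot":[0,-0.001,0],"claw":10},
    {"delta_pos":[0.0043,0.0009,0.0007],"delta_rot":[0,-0.001,0],"claw":10},
    {"delta_pos":[0.0043,0.0009,0.0007],"delta_rot":[0,-0.001,0],"claw":10},
  ],
)

```text
time: 19.78
eef_pos: [0.5685, -0.0684, 0.0476]
tcp_rot: [-0.088, 0.701, 0.087, 0.702]
contact_force: [-9.2, -4.1, 1.8]
opening: 0.264
```

```bash
python3 -c "
from h import *
rep()"
```

```text
t 19.78 eef [ 534.4 -205.8] z 47.6 F [-9.9 -1.7] 1.8 T [-0.82  1.72 -0.15] op 0.264
pin (np.float64(0.0010536969913221006), (np.float64(256.7), np.float64(183.2)), 32) [ 631.5 -198.2] latch 8 [ 638.7 -208.7] pin-eef 97.1 rot [ 0.0006  0.0007 -0.0002]
```

Emit:
play_rows(
  targets=[
    {"delta_pos":[0.002,0.0002,0.0015],"delta_rot":[0,-0.002,0],"claw":10},
    {"delta_pos":[0.003,0.0004,0.0015],"delta_rot":[0,-0.003,0],"claw":10},
    {"delta_pos":[0.004,0.0006,0.0015],"delta_rot":[0,-0.003,0],"claw":10},
    {"delta_pos":[0.0045,0.0008,0.0015],"delta_rot":[0,-0.003,0],"claw":10},
    {"delta_pos":[0.005,0.001,0.0015],"delta_rot":[0,-0.003,0],"claw":10},
  ],
)

```text
time: 20.25
eef_pos: [0.5711, -0.0677, 0.0475]
tcp_rot: [-0.089, 0.7, 0.087, 0.703]
contact_force: [-6.5, -3.4, -3.2]
opening: 0.258
```

```bash
python3 -c "
from h import *
rep()"
```

```text
t 20.25 eef [ 537.  -205.7] z 47.5 F [-7.1 -1.7] -3.2 T [-0.82  1.37 -0.21] op 0.258
pin (np.float64(0.0010536969913221006), (np.float64(256.7), np.float64(183.2)), 32) [ 631.5 -198.2] latch 6 [ 640.8 -207.7] pin-eef 94.5 rot [ 0.0006  0.0016 -0.0002]
```

Emit:
play_rows(
  targets=[
    {"delta_pos":[0.002,0.0002,0.0005],"delta_rot":[0,-0.001,0],"claw":10},
    {"delta_pos":[0.003,0.0004,0.001],"delta_rot":[0,-0.001,0],"claw":10},
    {"delta_pos":[0.004,0.0006,0.001],"delta_rot":[0,-0.0015,0],"claw":10},
    {"delta_pos":[0.0045,0.0008,0.001],"delta_rot":[0,-0.0015,0],"claw":10},
    {"delta_pos":[0.005,0.001,0.001],"delta_rot":[0,-0.0015,0],"claw":10},
    {"delta_pos":[0.0055,0.0011,0.001],"delta_rot":[0,-0.0015,0],"claw":10},
  ],
)

```text
time: 20.8
eef_pos: [0.575, -0.0668, 0.0474]
tcp_rot: [-0.089, 0.7, 0.087, 0.703]
contact_force: [-6.4, -2.3, -1.9]
opening: 0.267
```

```bash
python3 -c "
from h import *
rep()"
```

```text
t 20.8 eef [ 541.1 -205.9] z 47.4 F [-6.8 -0.6] -1.9 T [-0.61  1.21 -0.17] op 0.267
pin (np.float64(0.0010536969913221006), (np.float64(256.7), np.float64(183.2)), 32) [ 631.5 -198.2] latch 3 [ 639.  -207.1] pin-eef 90.4 rot [ 0.0006  0.0018 -0.0002]
```

Emit:
play_rows(
  targets=[
    {"delta_pos":[0.002,0.0003,0.0005],"delta_rot":[0,-0.001,0],"claw":10},
    {"delta_pos":[0.003,0.0005,0.001],"delta_rot":[0,-0.001,0],"claw":10},
    {"delta_pos":[0.004,0.0007,0.001],"delta_rot":[0,-0.001,0],"claw":10},
    {"delta_pos":[0.0045,0.0009,0.001],"delta_rot":[0,-0.001,0],"claw":10},
    {"delta_pos":[0.005,0.001,0.001],"delta_rot":[0,-0.001,0],"claw":10},
  ],
)

```text
time: 21.27
eef_pos: [0.5803, -0.0655, 0.0478]
tcp_rot: [-0.088, 0.699, 0.087, 0.705]
contact_force: [-1.9, -1.1, -5.1]
opening: 0.264
```

```bash
python3 -c "
from h import *
rep()"
```

```text
t 21.27 eef [ 546.5 -205.9] z 47.8 F [-2.1 -0.6] -5.1 T [-0.19  0.36 -0.05] op 0.264
pin (np.float64(0.0007486830124842636), (np.float64(256.5), np.float64(183.3)), 31) [ 631.9 -197.5] latch 6 [ 649.9 -211.6] pin-eef 85.4 rot [ 0.0005  0.0033 -0.0001]
```

Emit:
play_rows(
  targets=[
    {"delta_pos":[0,0,0],"delta_rot":[0,0.0025,0],"claw":10},
    {"delta_pos":[-0.003,-0.0008,0],"delta_rot":[0,0.003,0],"claw":10},
    {"delta_pos":[-0.006,-0.0015,0],"delta_rot":[0,0.003,0],"claw":10},
    {"delta_pos":[-0.009,-0.0023,0],"delta_rot":[0,0.003,0],"claw":10},
    {"delta_pos":[-0.012,-0.003,0],"delta_rot":[0,0.003,0],"claw":10},
    {"delta_pos":[-0.014,-0.0035,0],"delta_rot":[0,0.003,0],"claw":10},
    {"delta_pos":[-0.016,-0.004,0],"delta_rot":[0,0.003,0],"claw":10},
    {"delta_pos":[-0.018,-0.0045,0],"delta_rot":[0,0.003,0],"claw":10},
    {"delta_pos":[-0.02,-0.005,0],"delta_rot":[0,0.003,0],"claw":10},
    {"delta_pos":[-0.022,-0.0056,0],"delta_rot":[0,0.003,0],"claw":10},
  ],
)

```text
time: 22.15
eef_pos: [0.5593, -0.0714, 0.0487]
tcp_rot: [-0.088, 0.701, 0.087, 0.703]
contact_force: [2.3, -0.7, -2.4]
opening: 0.266
```

```bash
python3 -c "
from h import *
rep()"
```

```text
t 22.15 eef [ 524.7 -206.4] z 48.7 F [ 2.  -1.2] -2.4 T [-0.03 -0.47 -0.05] op 0.266
pin (np.float64(0.0006476453686363459), (np.float64(261.0), np.float64(183.9)), 29) [ 617.3 -197.4] latch 6 [ 633.1 -215.8] pin-eef 92.6 rot [ 0.0006  0.0004 -0.0001]
```

Emit:
play_rows(
  targets=[
    {"delta_pos":[-0.003,-0.0008,0],"delta_rot":[0,0,0],"claw":10},
    {"delta_pos":[-0.006,-0.0015,0],"delta_rot":[0,0,0],"claw":10},
    {"delta_pos":[-0.009,-0.0023,0],"delta_rot":[0,0,0],"claw":10},
    {"delta_pos":[-0.012,-0.003,0],"delta_rot":[0,0,0],"claw":10},
    {"delta_pos":[-0.015,-0.0038,0],"delta_rot":[0,0,0],"claw":10},
    {"delta_pos":[-0.018,-0.0046,0],"delta_rot":[0,0,0],"claw":10},
    {"delta_pos":[-0.021,-0.0053,0],"delta_rot":[0,0,0],"claw":10},
    {"delta_pos":[-0.024,-0.0061,0],"delta_rot":[0,0,0],"claw":10},
    {"delta_pos":[-0.027,-0.0068,0],"delta_rot":[0,0,0],"claw":10},
    {"delta_pos":[-0.03,-0.0076,0],"delta_rot":[0,0,0],"claw":10},
    {"delta_pos":[-0.033,-0.0083,0],"delta_rot":[0,0,0],"claw":10},
    {"delta_pos":[-0.036,-0.0091,0],"delta_rot":[0,0,0],"claw":10},
    {"delta_pos":[-0.039,-0.0099,0],"delta_rot":[0,0,0],"claw":10},
  ],
)

```text
time: 23.28
eef_pos: [0.5194, -0.0815, 0.0485]
tcp_rot: [-0.088, 0.701, 0.087, 0.702]
contact_force: [2.9, -1.6, -3.3]
opening: 0.268
```

```bash
python3 -c "
from h import *
rep()"
```

```text
t 23.28 eef [ 483.6 -206.4] z 48.5 F [ 2.4 -2.2] -3.3 T [-0.21 -0.55 -0.15] op 0.268
pin (np.float64(0.0012114206744865408), (np.float64(273.6), np.float64(185.4)), 31) [ 576.9 -198.3] latch 6 [ 592.3 -215.7] pin-eef 93.3 rot [ 0.0006 -0.0001 -0.0001]
```

Emit:
play_rows(
  targets=[
    {"delta_pos":[-0.003,-0.001,0],"delta_rot":[0,0,0],"claw":10},
    {"delta_pos":[-0.006,-0.002,0],"delta_rot":[0,0,0],"claw":10},
    {"delta_pos":[-0.009,-0.0028,0],"delta_rot":[0,0,0],"claw":10},
    {"delta_pos":[-0.012,-0.0035,0],"delta_rot":[0,0,0],"claw":10},
    {"delta_pos":[-0.015,-0.0043,0],"delta_rot":[0,0,0],"claw":10},
    {"delta_pos":[-0.018,-0.0051,0],"delta_rot":[0,0,0],"claw":10},
    {"delta_pos":[-0.021,-0.0058,0],"delta_rot":[0,0,0],"claw":10},
    {"delta_pos":[-0.024,-0.0066,0],"delta_rot":[0,0,0],"claw":10},
    {"delta_pos":[-0.027,-0.0073,0],"delta_rot":[0,0,0],"claw":10},
    {"delta_pos":[-0.03,-0.0081,0],"delta_rot":[0,0,0],"claw":10},
    {"delta_pos":[-0.033,-0.0088,0],"delta_rot":[0,0,0],"claw":10},
    {"delta_pos":[-0.036,-0.0096,0],"delta_rot":[0,0,0],"claw":10},
    {"delta_pos":[-0.039,-0.0104,0],"delta_rot":[0,0,0],"claw":10},
    {"delta_pos":[-0.042,-0.0111,0],"delta_rot":[0,0,0],"claw":10},
    {"delta_pos":[-0.045,-0.0119,0],"delta_rot":[0,0,0],"claw":10},
    {"delta_pos":[-0.048,-0.0126,0],"delta_rot":[0,0,0],"claw":10},
    {"delta_pos":[-0.05,-0.0131,0],"delta_rot":[0,0,0],"claw":10},
  ],
)

```text
time: 24.75
eef_pos: [0.4681, -0.0946, 0.0482]
tcp_rot: [-0.088, 0.702, 0.087, 0.701]
contact_force: [1.5, 1.1, -3.5]
opening: 0.269
```

```bash
cat >> h.py <<'E'
def pinfind(im):
    x0,y0,x1,y1=225,150,315,215;m=cv2.inRange(cv2.cvtColor(im,cv2.COLOR_BGR2HSV)[y0:y1,x0:x1],*BR)
    n,l,st,c=cv2.connectedComponentsWithStats(m);e=M2@ctrl.get_state()["eef_pos"][:2]
    r=[(float(np.linalg.norm(M2@onz("side",*(c[i]+[x0,y0]),.064)[:2]-[e[0]+.093,-.198])),tuple((c[i]+[x0,y0]).round(1)),int(st[i,4])) for i in range(1,n) if st[i,4]>=6]
    return min(r) if r else None
E
python3 -c "
from h import *
rep()"
```

```text
t 24.75 eef [ 430.6 -206.6] z 48.2 F [1.8 0.7] -3.5 T [ 0.08 -0.38  0.03] op 0.269
pin (0.001540755898816682, (np.float64(290.0), np.float64(187.5)), 35) [ 524.6 -198.7] latch 8 [ 538.4 -214.7] pin-eef 94.0 rot [ 0.0006 -0.0005 -0.0001]
```

Emit:
play_rows(
  targets=[
    {"delta_pos":[-0.002,-0.0005,0],"delta_rot":[0,0,0],"claw":10},
    {"delta_pos":[-0.004,-0.001,0],"delta_rot":[0,0,0],"claw":10},
    {"delta_pos":[-0.006,-0.0015,0],"delta_rot":[0,0,0],"claw":10},
    {"delta_pos":[-0.008,-0.002,0],"delta_rot":[0,0,0],"claw":10},
    {"delta_pos":[-0.01,-0.0025,0],"delta_rot":[0,0,0],"claw":10},
    {"delta_pos":[-0.012,-0.003,0],"delta_rot":[0,0,0],"claw":10},
  ],
)

```text
time: 25.3
eef_pos: [0.4557, -0.0979, 0.0482]
tcp_rot: [-0.088, 0.702, 0.087, 0.701]
contact_force: [2.7, -1.1, -3.6]
opening: 0.264
```

```bash
python3 -c "
from h import *
rep()"
```

```text
t 25.3 eef [ 417.8 -206.7] z 48.2 F [ 2.3 -1.7] -3.6 T [-0.17 -0.43 -0.15] op 0.264
pin (0.0011642732119762763, (np.float64(294.2), np.float64(188.1)), 31) [ 511.2 -198.4] latch 6 [ 526.4 -214. ] pin-eef 93.4 rot [ 0.0007 -0.0006 -0.0001]
```

Emit:
play_rows(
  targets=[
    {"delta_pos":[-0.001,-0.0003,0],"delta_rot":[0,0,0],"claw":10},
    {"delta_pos":[-0.002,-0.0005,0],"delta_rot":[0,0,0],"claw":10},
    {"delta_pos":[-0.003,-0.0008,0],"delta_rot":[0,0,0],"claw":10},
    {"delta_pos":[-0.004,-0.001,0],"delta_rot":[0,0,0],"claw":10},
  ],
)

```text
time: 25.68
eef_pos: [0.4512, -0.0989, 0.0481]
tcp_rot: [-0.088, 0.702, 0.087, 0.701]
contact_force: [2.8, -0.2, -3.5]
opening: 0.264
```

```bash
python3 -c "
from h import *
rep()"
```

```text
t 25.68 eef [ 413.1 -206.6] z 48.1 F [ 2.6 -0.9] -3.5 T [-0.21 -0.48 -0.16] op 0.264
pin (0.0014792006971252388, (np.float64(295.9), np.float64(188.1)), 30) [ 506.2 -199.7] latch 7 [ 519.8 -213.5] pin-eef 93.1 rot [ 0.0007 -0.0007 -0.0001]
```

Emit:
play_rows(
  targets=[
    {"delta_pos":[-0.001,-0.0003,0],"delta_rot":[0,0,0],"claw":10},
    {"delta_pos":[-0.002,-0.0005,0],"delta_rot":[0,0,0],"claw":10},
    {"delta_pos":[-0.003,-0.0008,0],"delta_rot":[0,0,0],"claw":10},
  ],
)

```text
time: 25.98
eef_pos: [0.4479, -0.0997, 0.048]
tcp_rot: [-0.088, 0.703, 0.087, 0.701]
contact_force: [2.1, -0.6, -4.3]
opening: 0.266
```

```bash
python3 -c "
from h import *
rep()"
```

```text
t 25.98 eef [ 409.8 -206.5] z 48.0 F [ 1.9 -1.1] -4.3 T [-0.14 -0.46 -0.11] op 0.266
pin (0.0008495051942018426, (np.float64(296.9), np.float64(188.4)), 31) [ 502.8 -198.7] latch 7 [ 515.7 -213.6] pin-eef 93.0 rot [ 0.0007 -0.0008 -0.0001]
```

Emit:
play_rows(
  targets=[
    {"delta_pos":[-0.001,-0.0003,0],"delta_rot":[0,0,0],"claw":10},
    {"delta_pos":[-0.002,-0.0005,0],"delta_rot":[0,0,0],"claw":10},
    {"delta_pos":[-0.003,-0.0008,0],"delta_rot":[0,0,0],"claw":10},
  ],
)

```text
time: 26.28
eef_pos: [0.4469, -0.1008, 0.0487]
tcp_rot: [-0.088, 0.701, 0.086, 0.703]
contact_force: [9.2, 0.2, -6.3]
opening: 0.266
```

```bash
python3 -c "
from h import *
rep()"
```

```text
t 26.28 eef [ 408.5 -207.4] z 48.7 F [ 8.9 -2.1] -6.3 T [ 0.1  -1.54 -0.11] op 0.266
pin (0.0018742524185328745, (np.float64(296.7), np.float64(188.5)), 31) [ 503.2 -198. ] latch 5 [ 518.1 -216.6] pin-eef 94.7 rot [0.0011 0.0012 0.0003]
```

Emit:
play_rows(
  targets=[
    {"delta_pos":[0.0005,0.0003,0],"delta_rot":[0.001,0.001,0],"claw":10},
    {"delta_pos":[0.0005,0.0003,-0.0008],"delta_rot":[0.001,0.001,0],"claw":10},
    {"delta_pos":[0.0005,0.0003,-0.0015],"delta_rot":[0.001,0.001,0],"claw":10},
    {"delta_pos":[0.0005,0.0003,-0.0015],"delta_rot":[0.001,0.001,0],"claw":10},
  ],
)

```text
time: 26.67
eef_pos: [0.4473, -0.1006, 0.0474]
tcp_rot: [-0.087, 0.702, 0.087, 0.702]
contact_force: [0.2, -0.3, -0.6]
opening: 0.264
```

```bash
python3 -c "
from h import *
rep()"
```

```text
t 26.67 eef [ 408.9 -207.3] z 47.4 F [ 0.1 -0.4] -0.6 T [-0.06 -0.31 -0.11] op 0.264
pin (0.001241327044554185, (np.float64(296.9), np.float64(188.4)), 31) [ 502.8 -198.7] latch 6 [ 515.8 -214.6] pin-eef 93.8 rot [0.     0.0001 0.0003]
```

Emit:
play_rows(
  targets=[
    {"delta_pos":[0,0,0],"delta_rot":[0,0,0],"claw":30},
    {"delta_pos":[0,0,0],"delta_rot":[0,0,0],"claw":45},
    {"delta_pos":[0,0,0],"delta_rot":[0,0,0],"claw":60},
    {"delta_pos":[0,0,0],"delta_rot":[0,0,0],"claw":60},
    {"delta_pos":[0,0,0],"delta_rot":[0,0,0],"claw":60},
    {"delta_pos":[0,0,0.02],"delta_rot":[0,0,0],"claw":60},
    {"delta_pos":[0,0,0.05],"delta_rot":[0,0,0],"claw":60},
    {"delta_pos":[0,0,0.09],"delta_rot":[0,0,0],"claw":60},
    {"delta_pos":[0,-0.03,0.12],"delta_rot":[0,0,0],"claw":60},
    {"delta_pos":[0.02,-0.07,0.12],"delta_rot":[0,0,0],"claw":60},
    {"delta_pos":[0.03,-0.11,0.12],"delta_rot":[0,0,0],"claw":60},
    {"delta_pos":[0.03,-0.15,0.12],"delta_rot":[0,0,0],"claw":60},
    {"delta_pos":[0.03,-0.19,0.12],"delta_rot":[0,0,0],"claw":60},
    {"delta_pos":[0.03,-0.2,0.12],"delta_rot":[0,0,0],"claw":60},
    {"delta_pos":[0.03,-0.2,0.12],"delta_rot":[0,0,0],"claw":60},
  ],
)

```text
time: 27.97
eef_pos: [0.4769, -0.3034, 0.1673]
tcp_rot: [-0.086, 0.702, 0.086, 0.702]
contact_force: [1.4, 0.1, 0.3]
opening: 0.703
```

```bash
python3 - <<'E'
from h import *
s=ctrl.get_state();print(s["time"],s["eef_pos"],s["contact_force"])
t=ctrl.read_camera("top");cv2.imwrite("pics/n_top.png",t);im=ctrl.read_camera("side");cv2.imwrite("pics/n_side.png",im)
r=pinfind.__wrapped__(im) if hasattr(pinfind,"__wrapped__") else None
b=blob(im,*BR,(288,180,304,195));print("side pin",b,M2@onz("side",*b[0],.064)[:2])
b=blob(im,*RED,(280,170,320,215));print("side red",b)
h=cv2.cvtColor(t,cv2.COLOR_BGR2HSV)
def cls(p):
    H,S_,V=map(int,p)
    if V<55:return '#'
    if S_>120 and (H<5 or H>172):return 'R'
    if S_>130 and H<=20:return 'O'
    if S_>100 and H<=32:return 'B'
    if S_>110 and 85<H<110:return 'c'
    return str(min(9,(V-55)//15))
for v in range(150,222): print(v,''.join(cls(h[v,u]) for u in range(300,375)))
# bystanders: change against the first top picture
a=cv2.imread("pics/top0.png")
for n,(x0,y0,x1,y1) in dict(tin=(386,180,415,208),pack=(178,128,230,162),carton=(403,116,458,162)).items():
    d=np.abs(t[y0:y1,x0:x1].astype(int)-a[y0:y1,x0:x1]).sum(2);print(n,"changed px",int((d>60).sum()))
E
```

```text
27.9667 [ 0.47685922 -0.30341019  0.16728186] [1.41302366 0.09507248 0.33691194]
side pin (array([296.87096774, 188.38709677]), 31) [ 0.50287935 -0.19876546]
side red (array([294.        , 194.83333333]), 6)
150 ccccccccccccccccccccccccccccccccccccccccccccccccccccccccccccccccc2234455566
151 ccccccccccccccccccccccccccccccccccccccccccccccccccccccccccccc22345555555566
152 cccccccccccccccccccccccccccccccccccccccccccccccccccccccccc02455555555555565
153 ccccccccccccccccccccccccccccccccccccccccccccccccccccccc00013555555555555556
154 ccccccccccccccccccccccccccccccccccccccccccccccccccc0#####025566565556655566
155 cccccccccccccccccccccccccccccccccccccccccccccc00000######156666665565566555
156 cccccccccccccccccccccccccccccccccccccccccc0000001220#####156566566555566655
157 cccccccccccccccccccccccccccccccccccccc00000012344540#####155555555555566655
158 ccccccccccccccccccccccccccccccccc0000000123455555551#####255555555556666655
159 cccccccccccccccccccccccccccccc0000###145555665555552###02455566655666666655
160 ccccccccccccccccccccccccc0000####0##025566665665555522445566566665666656655
161 cccccccc
[... 4226 characters left out ...]
1
214 66666666666666666666666666666666666666500110000####001310001111111111111111
215 6666666666666666666666666666666666655651#00####0012442100011111111111111111
216 6666666666666666666666666666666666666652###00234555531000111111111111111111
217 666666666666666666666666666666666666666522345556665410001111111111111111111
218 666666666666666666666666666666666666666655566666653100011111111111111111111
219 666666666666666666666666666666666666666666666666631000111111111111111111111
220 666666666666666666666666666666666666666666666666410001111111111111111111111
221 566666666666666666666666666666666666666666666654100011111111111111111111111
tin changed px 747
pack changed px 0
carton changed px 457
```

```bash
python3 - <<'E'
from h import *
a=cv2.imread("pics/side0.png");t=cv2.imread("pics/n_side.png")
k=cv2.imread("pics/m_side.png");k2=cv2.imread("pics/r26.67.png");tt=cv2.imread("pics/m_top.png");at=cv2.imread("pics/top0.png")
for n,(x0,y0,x1,y1) in dict(tin=(334,155,358,186),carton=(285,128,333,162),pack=(136,254,197,305)).items():
    f=lambda i:int((np.abs(i[y0:y1,x0:x1].astype(int)-a[y0:y1,x0:x1]).sum(2)>60).sum());print(n,f(k),f(k2),f(t))
    d=np.abs(t.astype(int)-a).sum(2)[y0:y1,x0:x1]>60;ys,xs=np.where(d)
    if len(xs):print("  at",xs.min()+x0,xs.max()+x0,ys.min()+y0,ys.max()+y0)
for x0,y0,x1,y1 in((386,180,415,208),(403,116,458,162)):
    print("top m",int((np.abs(tt[y0:y1,x0:x1].astype(int)-at[y0:y1,x0:x1]).sum(2)>60).sum()))
E
```

```text
tin 0 106 0
carton 103 640 16
  at 285 288 158 161
pack 0 986 0
top m 310
top m 793
```

Emit:
play_rows(
  targets=[
    {"delta_pos":[0,-0.03,0.03],"delta_rot":[0,0,0],"claw":60},
    {"delta_pos":[-0.02,-0.07,0.06],"delta_rot":[0,0,0],"claw":60},
    {"delta_pos":[-0.04,-0.11,0.08],"delta_rot":[0,0,0],"claw":60},
    {"delta_pos":[-0.07,-0.15,0.08],"delta_rot":[0,0,0],"claw":60},
    {"delta_pos":[-0.1,-0.19,0.08],"delta_rot":[0,0,0],"claw":60},
    {"delta_pos":[-0.13,-0.23,0.08],"delta_rot":[0,0,0],"claw":60},
    {"delta_pos":[-0.16,-0.26,0.08],"delta_rot":[0,0,0],"claw":60},
    {"delta_pos":[-0.18,-0.28,0.08],"delta_rot":[0,0,0],"claw":60},
    {"delta_pos":[-0.18,-0.28,0.08],"delta_rot":[0,0,0],"claw":60},
    {"delta_pos":[-0.18,-0.28,0.08],"delta_rot":[0,0,0],"claw":60},
  ],
)

```text
time: 28.9
eef_pos: [0.3724, -0.5336, 0.2429]
tcp_rot: [-0.069, 0.718, 0.058, 0.69]
contact_force: [-0.2, -0.7, -0.1]
opening: 0.705
```

```bash
python3 - <<'E'
from h import *
s=ctrl.get_state();print(s["time"],s["eef_pos"],s["contact_force"])
a=cv2.imread("pics/side0.png");at=cv2.imread("pics/top0.png");t=ctrl.read_camera("side");tt=ctrl.read_camera("top")
f=lambda i,j,b:int((np.abs(i[b[1]:b[3],b[0]:b[2]].astype(int)-j[b[1]:b[3],b[0]:b[2]]).sum(2)>60).sum())
for n,b,c in(("tin",(334,155,358,186),(386,180,415,208)),("carton",(285,128,333,162),(403,116,458,162)),("pack",(136,254,197,305),(178,128,230,162))):print(n,f(t,a,b),f(tt,at,c))
b=blob(t,*BR,(288,180,304,195));print("pin",b,(M2@onz("side",*b[0],.064)[:2]).round(4));print("red",blob(t,*RED,(280,170,320,215)))
E
```

```text
28.9 [ 0.37243987 -0.53363849  0.24287303] [-0.15537252 -0.65744213 -0.12949667]
tin 0 0
carton 16 0
pack 0 0
pin (array([296.75   , 188.40625]), 32) [ 0.5032 -0.1986]
red (array([294.2, 194.6]), 5)
```

```bash
python3 -c "
from plant import ctrl
print(ctrl.sign_off())"
```

```text
the job is handed in; nothing more can be done
None
```

I gripped the grey hook by its orange handle and pushed it onto the tow pin until the latch snapped shut. I then drew the basket to its front stops, released the hook and backed the arm clear. The job was handed in at about 29 s of the 54 s allowed.

**Last checks that agreed**
- **Latch:** when it snapped, the push force fell from about 7 N to 2 N. The red latch then showed 13–18 mm ahead of the pin, on the locked side. The pin followed the hook for the whole draw.
- **Front stops:** the pull rose to about 9 N with the pin no longer moving. It stood at 503 mm along the slide, against about 504 mm estimated for the stops, and stayed there after release.
- **Bystanders:** the tin, clear pack and carton match the first pictures in both views. The exception is 16 pixels that changed at a corner of the carton's side-view crop. I did not trace them.

**What went wrong or disagreed**
- **First push:** it jammed because the hook pitched nose-down in a 60 N grip. Readings there reached about 17 N at the rear stops, over the 15 N limit but under 20 N; peaks between readings are not known. I let go, gripped lower at 115 N and repeated the push more slowly. In that second push, readings reached 12 N.
- **Gripper position:** the camera pictures and the reported tool position differed by roughly 14–30 mm in height, so I worked from relative moves and force instead.
- **Latch not seen directly:** the pin's head hides the shut latch in the top view, so "latched" rests on the side view, the force drop and the draw. The pin took up about 13 mm of play, against the stated maximum of 19 mm.

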